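Run the specimen tray through the cam-fed hardness check

TASK

Lift every specimen holder up and off the rack's bar and stand it upright in the tray of the cam fixture, together with the round steel reference block from its black pad. When all is loaded, crank the camshaft until the follower roller rests in the cam's flat dwell, and only then press the start button right down and let it come up. Then crank back until the tray is drawn fully back again, return the reference block upright to the middle of its pad, leave the holders standing in the tray, and leave the other things on the bench alone.

Things in the scene. Friction and masses are not known exactly. Their poses are not given: they have to be found in the camera images.
- holder0: Hook-on specimen holder (two or three alike; None if absent): aluminium block 32 (x) x 36 (y) x 36 mm tall, about 160 g, dark disc on top. Origin: centre of its underside, z up. At its +x side a strap 20 mm wide, 4 thick (x 16 to 20 mm) rises to 56 mm and bends over to x = 38 mm, its lip (x 34 to 38) hanging down to z = 40 mm. Hung, its underside is 60 mm above the table; both y faces are free
- holder1: Hook-on specimen holder (two or three alike; None if absent): aluminium block 32 (x) x 36 (y) x 36 mm tall, about 160 g, dark disc on top. Origin: centre of its underside, z up. At its +x side a strap 20 mm wide, 4 thick (x 16 to 20 mm) rises to 56 mm and bends over to x = 38 mm, its lip (x 34 to 38) hanging down to z = 40 mm. Hung, its underside is 60 mm above the table; both y faces are free
- holder2: Hook-on specimen holder (two or three alike; None if absent): aluminium block 32 (x) x 36 (y) x 36 mm tall, about 160 g, dark disc on top. Origin: centre of its underside, z up. At its +x side a strap 20 mm wide, 4 thick (x 16 to 20 mm) rises to 56 mm and bends over to x = 38 mm, its lip (x 34 to 38) hanging down to z = 40 mm. Hung, its underside is 60 mm above the table; both y faces are free
- block: Reference block: plain steel cylinder 40 mm in diameter, 30 mm tall, about 280 g, standing on the black pad in front of the rack (squatter than the aluminium bars nearby). Origin: centre of its underside, z up
- pad: Fixed black rubber disc, 80 mm in diameter, 4 mm thick, on the table; the reference block's home. Origin: centre of its underside (its top is 4 mm higher)
- rack: Fixed rack, foot 100 x 370 x 10 mm. Origin on the table below its upper bar, z up, y along the bars. Two 10 mm bars, axes 107 mm and 72 mm above the table; end posts at y = +-170 mm, 115 mm tall. Holders hang by their hooks on the upper bar at y near -90, 0, 90 mm, on the rack's -x side (towards the robot), backs against the lower bar. Raise one over 12 mm (25 is ample), then draw it to its -x
- fixture: Fixed cam fixture, steel base 300 (x) x 400 (y) x 12 mm. Origin on the table below the tray's centre as it stands in the dwell, z up. The tray slides along y; the cam turns about an upright shaft at x = 0, y = +170 mm. From y = -80 to -114 mm stands the white probe head, 260 mm long, its top 64 mm above the table; the tray goes towards it as the cam lifts
- tray_floor (a point): Centre of the tray's inner floor, 25 mm above the table; axes as the fixture's, moves with the tray. The open aluminium tray is 260 (x) x 120 (y) mm outside with 5 mm walls (250 x 110 inside) that rise 13 mm above the floor. It takes all things in one row along x, hooks to +x: block at x = -95, holders at -50, 10, 70 mm
- shuttle (a joint): Slide of tray and follower (m): 0 in the dwell (tray nearest the probe head), -0.030 while the roller is on the cam's small round (drawn back towards the cam). A spring of 4 to 5 N keeps the roller on the cam
- crank (a joint): Angle of camshaft and crank (rad), positive counter-clockwise from above, stops at -3.1, 3.1. 0: middle of the flat dwell, crank arm pointing at the follower roller (fixture's -y). The dwell reaches 0.6 to either side, ends scribed as dark lines on the cam; from 0.6 to 1.85 lies the ramp, where the spring turns the cam back. Starts at -2.9 to -2.0: turn counter-clockwise. Friction 0.1 N m
- cam_axis (a point): On the camshaft's axis at the top of the crank arm, 49 mm above the table
- crank_grip (a point): Top centre of the crank's black round handle, 24 mm in diameter, 44 mm tall (50 to 94 mm above the table), upright, 55 mm from the camshaft's axis; it spins freely on its pin, so the gripper need not turn while cranking
- console: Fixed white button box 80 x 80 x 35 mm; origin under its centre on the table, z up
- start (a joint): Travel of the start button (m): 0 up, 0.006 fully down; springs back. It takes about 4.5 N to press right down; it counts as pressed beyond 0.004
- start_top (a point): Top centre of the grey start button, 28 mm in diameter, pressed straight down
- water: Bystander: clear water bottle, 60 mm wide, 190 mm tall; origin at its foot
- bar_long: Bystander: aluminium bar 34 mm in diameter, 90 mm tall, upright; origin at its foot
- bar_short: Bystander: aluminium bar 52 mm in diameter, 50 mm tall, upright; origin at its foot
- driver: Bystander: screwdriver lying on the table
- spanner: Bystander: spanner lying on the table
- paste: Bystander: small jar 52 mm wide, 60 mm tall; origin at its foot
- stock: Bystander: small cardboard box 80 x 50 x 30 mm; origin under its centre
Things that resemble listed ones, but are neither listed nor needed, are in the scene too. What is shaped like the block but orange is not meant.

How it is judged:
By the outcome, as a careful person would: the job done as asked, in the order asked, and still so for the second after the job is handed in, with the robot touching nothing.
Of holder0, holder1, holder2 only 2 to 3 are there at a start; the rules pass over those that are not, and their reading is None.
At some moment in a run one of block may be knocked a few centimetres aside while the robot is not near it.
It also fails if it takes over 200 s, if anything falls off the work surface, if the arm or the gripper's body presses on something with over 40 N, if the wrist force passes 120 N, or if a joint passes its speed limit or range.

ROBOT

A 6-joint arm with a two-finger parallel gripper is mounted at the origin on the work surface. World frame = base frame: x ahead of the robot, y to its left, z up, the work surface at z = 0. Lengths are in m, angles in degrees, forces in N, time in s.
With the tool pointing down it reaches from about 0.4 to 0.825 m from the base axis. Payload 7 kg.
Tool frame: the origin (TCP) lies at the very end of the fingers, on their centre line; the grasp point (between the pads) lies tcp_to_grasp behind it (tcp_to_grasp is the distance from the TCP to the grasp point, in m); x points along the fingers, y is the direction in which the jaws open and shut, and the axes are right-handed (so a half turn about x gives the same grasp; the last joint's range is limited). The gripper opens to 88 mm and grips with 3 to 60 N. Pads are 19 mm wide; open, the fingers measure 130 mm over their backs; the gripper's body (78 mm by 193 mm) begins 47 mm behind the grasp point.
Start: joints at [91.679, 20.546, 0.682, 0, -70.136, -16.507], TCP at [0.173, 0.652, 0.2] pointing down, gripper open.
Joint ranges: [-176.03, 176.03], [-82.01, 121.73], [-58.28, 71.71], [-173.87, 95.51], [-174.79, -0.11], [-173.66, 173.66]. Speed limits (degrees/s): [136.94, 136.94, 172.46, 180, 180, 180].

INTERFACE

Orientations are given as [roll, pitch, yaw] about the fixed x, y, z axes, in that order (R = Rz(yaw) Ry(pitch) Rx(roll)).
In Python, from plant import * gives the robot as it stands. The module is installed in compiled form; this text tells all that it offers.
- The arm moves only by the shell command python3 -m pendant 'ROWS'. ROWS is JSON, a list of rows, each an object with "claw": the finger opening in mm, from 0 to 87.6; "linear": the shift along the tool's x, y, z in mm, a list of three; "twist": the turn about the tool's x in rad. In form: [{"claw": claw, "linear": [tx, ty, tz], "twist": twist}, ...]. A call has exactly 10 rows; each row shifts and turns the commanded pose from where the row before left it, along the tool's axes as they then stand; what a row does not reach is not made up. A row lasts 1/12 s, in which the tool goes at most 41.7 mm and 7.16 degrees, less where a joint would pass 70% of its speed; a pose out of reach is approached as far as the arm can. A call with a gripper value outside its range is refused whole. The fingers move at their own pace and stop on an object; the grip force is fixed at half the most. Time passes only in rows, so rows that do not move let the fingers close, or fill a call up. It gives the time, the measured TCP pose, the force and the opening at its end, in the units of the state.
- get_obs(): the state, without advancing time (a new reading comes with each control period).
- snapshot(name): name is "scene" or "top" or "wrist"; returns (picture, depth): 384x512x3 uint8, red, green, blue; 384x512 float32, m along the optical axis (not along the pixel's ray), 0 where there is no reading.
- camera_params(name): a dict with "fx", "fy", "cx", "cy" (pixels), "k1" (the pictures are not rectified: a ray, as slopes to the right and down, at radius r is drawn at 1 + k1 r^2 times it, then the intrinsics apply), "rvec" (rotation vector, rad) and "tvec" (3), from world to camera coordinates, as OpenCV has them. Camera axes: x right, y down, z forward; pixel columns grow to the right and rows downward; lengths in m; the calibration is good to about 2 mm. A picture is of the moment at which its call begins: read the wrist's pose just before it. camera_params takes no time and is no camera call; for the wrist camera it gives the pose at the moment of the call.
- close_job(): hands the job in, once; it reports no verdict.
Trained networks look in the newest picture that a camera, given by its name, has taken for a name from the list of things; names that differ only in an ending like _2 or _b are one class to them, and where a whole thing is asked for, a point or a joint stands for the part that bears it (a point fixed in the world has none). Each returns a list of dicts, best first, with "confidence" (0 to 1); they miss things now and then, are a little off and sometimes report something else, mostly with a low value. They report only what shows in the picture. A call takes as long as a camera call. They do not tell look-alikes from the thing itself.
- boxes_of(camera, target): "xy" ([column, row] in pixels, amid what is visible of it).
The state is a dict: "clock": time; "joint_pos": joint angles; "qvel": joint speeds; "tau": joint torques, N m; "tool_pos": TCP position; "orientation": TCP orientation; "force": force on the tool from outside, world axes, zero at the start; "moment": the same for the moment, N m; "opening": finger opening in m.
Only numpy, scipy, OpenCV 4.12 (cv2) and the standard library are available. Lean on these libraries where they do the work, as an engineer would, in place of code of your own. Each camera call takes 0.05 s, during which the arm holds its last target. There are 200 camera calls.

## Working session

There is one attempt and no reset: what is moved stays moved. The work goes in short steps, Python scripts to look and compute and a shell command to move; the robot and the scene stay as the last step left them, time stands still between calls to the robot, and variables do not carry over. Pictures are saved under pics/ and viewed, about 12 in all and at most 16, crops included, and the job is handed in when it is done.

```bash
mkdir -p pics; cat > h.py <<'E'
from plant import *
import numpy as np, cv2
from scipy.spatial.transform import Rotation as Rn
def snap(name,fn=None):
    p=camera_params(name); im,d=snapshot(name)
    if fn: cv2.imwrite('pics/'+fn,cv2.cvtColor(im,cv2.COLOR_RGB2BGR))
    return p,im,d
def cloud(p,d):
    v,u=np.mgrid[0:d.shape[0],0:d.shape[1]]
    return unproj(p,u.ravel(),v.ravel(),d.ravel()).reshape(d.shape+(3,))
def unproj(p,u,v,z):
    x=(np.asarray(u,float)-p['cx'])/p['fx'];y=(np.asarray(v,float)-p['cy'])/p['fy']
    a,b=x.copy(),y.copy()
    for _ in range(8):
        k=1+p['k1']*(a*a+b*b); a,b=x/k,y/k
    P=np.stack([a*z,b*z,z+0*a],-1)
    R=cv2.Rodrigues(np.array(p['rvec'],float))[0]
    return (P-np.array(p['tvec']).ravel())@R
def atz(p,u,v,h):
    o=unproj(p,np.array([u]),np.array([v]),np.array([0.]))[0]; q=unproj(p,np.array([u]),np.array([v]),np.array([1.]))[0]
    return o+(q-o)*(h-o[2])/(q[2]-o[2])
def proj(p,X):
    R=cv2.Rodrigues(np.array(p['rvec'],float))[0]
    c=np.asarray(X)@R.T+np.array(p['tvec']).ravel(); a=c[...,0]/c[...,2];b=c[...,1]/c[...,2]
    k=1+p['k1']*(a*a+b*b); return np.stack([p['fx']*a*k+p['cx'],p['fy']*b*k+p['cy']],-1)
E
python3 - <<'E'
from h import *
print(get_obs())
for c in ('scene','top'):
    p,im,d=snap(c,c+'.png'); W=cloud(p,d); np.save(c+'.npy',W)
    print(c,p['tvec'])
    for t in ['holder0','block','pad','rack','fixture','tray_floor','cam_axis','crank_grip','console','start_top']:
        for r in boxes_of(c,t)[:4]:
            u,v=map(int,r['xy']); print(t,np.round(r['xy']),round(r['confidence'],2),np.round(W[min(v,383),min(u,511)],3))
    cv2.imwrite(f'pics/{c}b.png',cv2.resize(cv2.imread(f'pics/{c}.png'),(800,600)))
E
```

```text
{'clock': 0.0, 'joint_pos': array([ 9.16791876e+01,  2.05903331e+01,  6.34125971e-01, -1.90433097e-02,
       -7.01366426e+01, -1.65062545e+01]), 'qvel': array([ 0.04660395,  0.03487384,  0.02464846, -0.02327922,  0.01526841,
        0.02923277]), 'tau': array([-2.26601669e-04, -5.82713056e+01,  2.93053490e+01,  6.99742064e+00,
        6.96349656e-03, -1.38752503e-04]), 'tool_pos': array([0.1726421 , 0.65199711, 0.19914123]), 'orientation': array([ 95.59459619,  89.90543958, -99.23895575]), 'force': array([ 0.17404261, -0.17571168,  0.39138961]), 'moment': array([ 0.00530947, -0.00441003,  0.04104261]), 'opening': 0.08766308343929106}
scene [ 0.04831417 -0.41769966  1.68585376]
holder0 [136. 172.] 0.74 [ 0.549 -0.362  0.096]
holder0 [189. 200.] 0.51 [ 0.657 -0.19   0.118]
block [208. 169.] 0.7 [ 0.479 -0.162  0.027]
block [256. 145.] 0.5 [ 0.372 -0.019  0.031]
pad [215. 178.] 0.8 [ 0.49  -0.14   0.002]
rack [164. 207.] 0.88 [ 0.617 -0.281  0.013]
rack [229. 143.] 0.69 [ 0.396 -0.104  0.059]
fixture [315. 204.] 0.58 [0.593 0.169 0.027]
tray_floor [301. 197.] 0.72 [0.566 0.128 0.021]
t
[... 553 characters left out ...]
351  0.091]
block [253. 245.] 0.63 [ 0.35  -0.02   0.029]
block [296. 209.] 0.48 [ 0.473 -0.163  0.03 ]
pad [164. 247.] 0.66 [0.336 0.259 0.091]
pad [291. 211.] 0.54 [ 0.463 -0.145  0.006]
pad [202. 182.] 0.35 [0.555 0.158 0.024]
rack [333. 169.] 0.63 [ 0.613 -0.287  0.016]
rack [116. 158.] 0.55 [0.613 0.414 0.13 ]
fixture [200. 183.] 0.86 [0.548 0.162 0.022]
tray_floor [210. 182.] 0.66 [0.556 0.128 0.026]
tray_floor [275. 118.] 0.23 [ 0.771 -0.084  0.051]
cam_axis [166. 182.] 0.77 [0.546 0.274 0.049]
crank_grip [156. 193.] 0.62 [0.509 0.292 0.091]
console [326. 244.] 0.98 [ 0.358 -0.261  0.048]
console [332. 169.] 0.47 [ 0.61  -0.281  0.011]
start_top [332. 248.] 0.64 [ 0.346 -0.28   0.058]
```

View pics/topb.png

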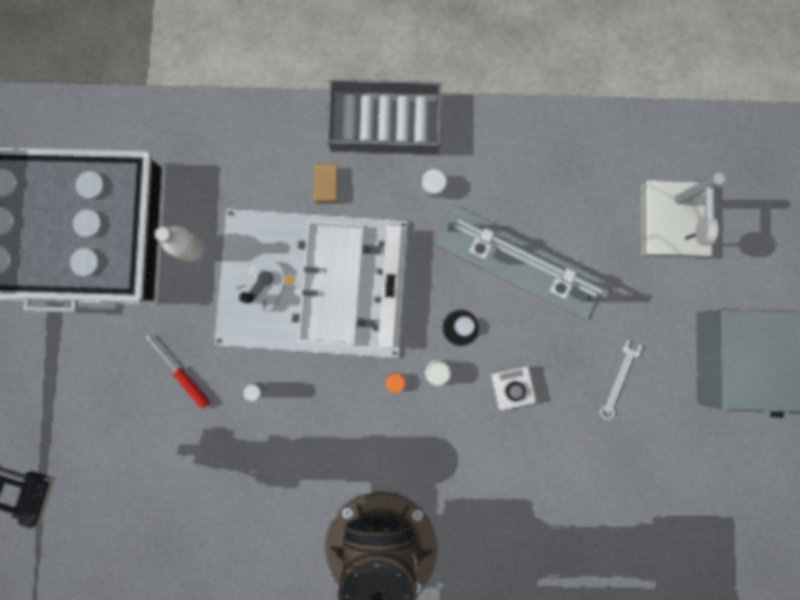

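View pics/sceneb.png

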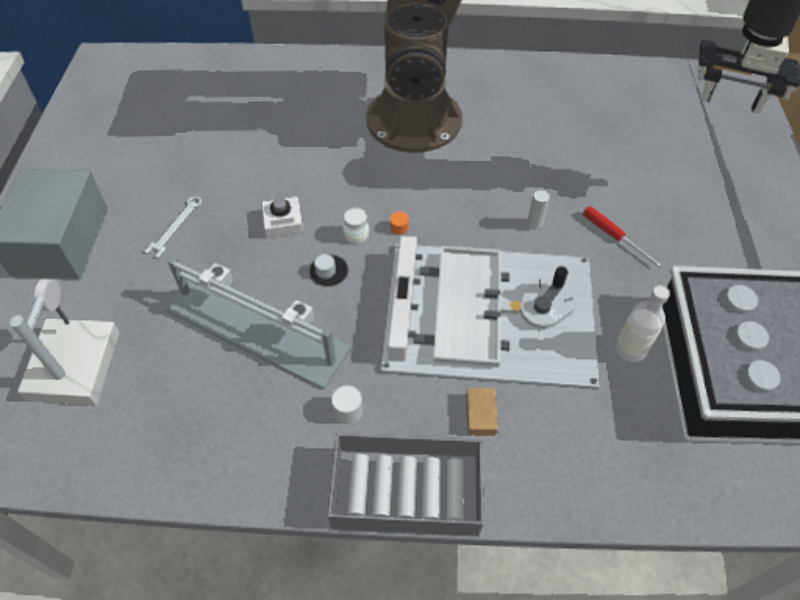

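Candidates for the block: the grey cylinder on the black pad at top (296,209), the orange one at (253,245), the white jar at (280,238), and the bar at (277,116). The cylinder on the pad fits: it's grey, squat and standing on black rubber. Two holders hang on the rack, at top (307,157) and (358,183). The crank handle is at (156,193), and the console is at (330,248).

```bash
python3 - <<'E'
from h import *
import plant
print([n for n in dir(plant) if not n.startswith('_')][:40], getattr(plant,'tcp_to_grasp',None))
for c in ('top','scene'):
    W=np.load(c+'.npy').reshape(-1,3)
    def sel(x0,x1,y0,y1,z0,z1):
        m=(W[:,0]>x0)&(W[:,0]<x1)&(W[:,1]>y0)&(W[:,1]<y1)&(W[:,2]>z0)&(W[:,2]<z1); return W[m]
    print(c)
    b=sel(.43,.52,-.21,-.11,.022,.045); print('block',len(b),b.mean(0).round(4),b[:,:2].min(0).round(3),b[:,:2].max(0).round(3))
    r=sel(.48,.75,-.46,-.1,.1,.125); m=r.mean(0); ev=np.linalg.svd(r[:,:2]-m[:2],full_matrices=False)[2][0]
    print('bar',len(r),m.round(4),np.degrees(np.arctan2(-ev[0],ev[1])), np.round([ (r[:,:2]-m[:2])@ev ][0][[0]],3), ((r[:,:2]-m[:2])@ev).min().round(3),((r[:,:2]-m[:2])@ev).max().round(3))
    f=sel(.36,.74,-.04,.40,.004,.02)[:,:2].astype(np.float32); print('base',cv2.minAreaRect(f))
    f=sel(.36,.74,-.03,.07,.055,.075)[:,:2].astype(np.float32); print('probe',cv2.minAreaRect(f))
    f=sel(.38,.74,.02,.21,.02,.031)[:,:2].astype(np.float32); print('floor',cv2.minAreaRect(f),np.median(f,0))
    g=sel(.45,.58,.22,.36,.082,.11); print('grip',len(g),g.mean(0).round(4),g.min(0).round(3),g.max(0).round(3))
    g=sel(.3,.42,-.33,-.22,.042,.08); print('btn',len(g),g.mean(0).round(4),g.min(0).round(3),g.max(0).round(3))
    f=sel(.28,.44,-.36,-.2,.028,.04)[:,:2].astype(np.float32); print('cons',cv2.minAreaRect(f))
    p=sel(.38,.56,-.26,-.08,.0,.2)
E
python3 - <<'E'
import cv2,numpy as np
t=cv2.imread('pics/top.png');s=cv2.imread('pics/scene.png')
a=cv2.resize(t[130:280,240:400],(640,600));cv2.imwrite('pics/crop1.png',a)
E
```

```text
['PlanningError', 'boxes_of', 'camera_params', 'close_job', 'get_obs', 'snapshot', 'tcp_to_grasp'] 0.0188
top
block 115 [ 0.4709 -0.1643  0.0332] [ 0.453 -0.183] [ 0.49  -0.146]
bar 453 [ 0.6123 -0.2853  0.1113] 155.00638962122486 [-0.176] -0.176 0.174
base ((0.5500478744506836, 0.1799887716770172), (0.37902772426605225, 0.4397493302822113), 0.01638852246105671)
probe ((0.5497155785560608, 0.0026671718806028366), (0.04716657102108002, 0.2598583400249481), 87.65805053710938)
floor ((0.5795629024505615, 0.11423933506011963), (0.18007075786590576, 0.31918272376060486), 88.26802825927734) [0.55360067 0.12200772]
grip 47 [0.515  0.2929 0.0925] [0.503 0.281 0.083] [0.526 0.305 0.099]
btn 144 [ 0.3415 -0.2722  0.0506] [ 0.319 -0.302  0.042] [ 0.381 -0.249  0.065]
cons ((0.3458242416381836, -0.27140340209007263), (0.0800270363688469, 0.08035048842430115), 13.515625953674316)
scene
block 123 [ 0.4804 -0.1619  0.0311] [ 0.459 -0.182] [ 0.5   -0.143]
bar 487 [ 0.6218 -0.2847  0.1104] -24.732002498521425 [-0.176] -0.177 0.178
base ((0.5498822331428528, 0.18051093816757202), (0.439033567905426, 0.3788365423679352), 89.71205139160156)
probe ((0.55867600440979, 0.0027277879416942596), (0.04394031688570976, 0.2609461843967438), 87.59710693359375)
floor ((0.5850223898887634, 0.11787852644920349), (0.18136706948280334, 0.3079379200935364), 88.56692504882812) [0.56840837 0.12275405]
grip 54 [0.5249 0.2939 0.0914] [0.513 0.282 0.083] [0.534 0.306 0.098]
btn 106 [ 0.3483 -0.2702  0.0501] [ 0.328 -0.291  0.042] [ 0.365 -0.25   0.061]
cons ((0.3509843051433563, -0.2698030173778534), (0.08075900375843048, 0.08035677671432495), 13.637008666992188)
```

View pics/crop1.png

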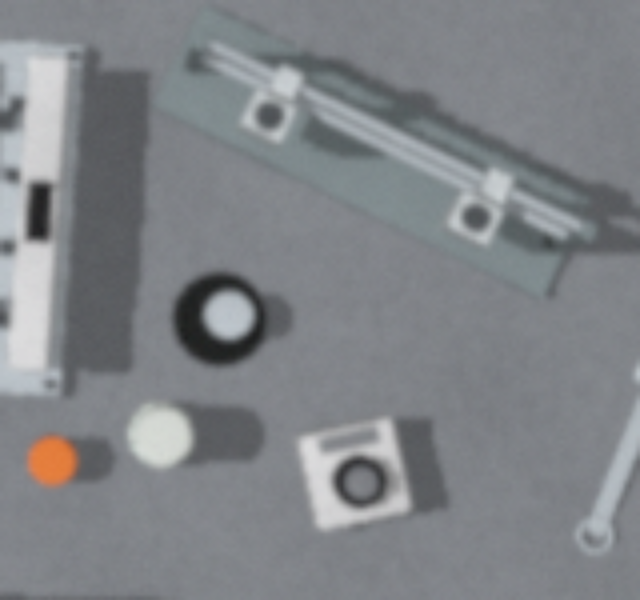

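The crop confirms the squat grey block on the black pad at (230,315), two holders at (270,115) and (475,215), and the grey button in a black ring at (360,482). The top and scene cameras disagree by about 8 mm in x, so I'll refine with the wrist camera.

```bash
cat >> h.py <<'E'
def T():
    o=get_obs(); return o['tool_pos'],Rn.from_euler('xyz',o['orientation'],degrees=True).as_matrix(),o
def go(x,y,z,jaw=None):
    """jaw: world direction in deg of tool y. prints twist first needed, then shift AFTER twist and without"""
    p,R,o=T(); a=np.degrees(np.arctan2(R[1,1],R[0,1]))
    d=np.array([x,y,z])-p
    # commanded orientation assumed exactly down
    def ax(ang):
        yv=np.array([np.cos(ang),np.sin(ang),0]); xv=np.array([0,0,-1.]); return np.stack([xv,yv,np.cross(xv,yv)],1)
    print('pos',p.round(4),'jaw',a.round(2),'x',R[:,0].round(3),'op',round(o['opening'],4),'t',round(o['clock'],2),'F',o['force'].round(1))
    print(' shift now',(d@ax(np.radians(a))*1e3).round(1))
    if jaw is not None:
        t=(jaw-a+90)%180-90
        print(' turn',round(t,2),'twist rad (x down => neg)',round(-np.radians(t),4),'other',round(-np.radians(t-180*np.sign(t)),3),'shift after',(d@ax(np.radians(a+t))*1e3).round(1), 'q6',round(o['joint_pos'][5],1))
E
python3 -c "
from h import *
go(.50,-.17,.30,90-24.9); print(T()[1].round(3))"
```

```text
pos [0.1727 0.6525 0.2001] jaw -104.83 x [-0.  0. -1.] op 0.0874 t 1.1 F [-0.1 -0.4 -0.2]
 shift now [ -99.9  711.4 -526.8]
 turn -10.07 twist rad (x down => neg) 0.1758 other -2.966 shift after [ -99.9  608.3 -643.1] q6 -16.5
[[-0.    -0.256 -0.967]
 [ 0.    -0.967  0.256]
 [-1.    -0.     0.   ]]
```

```bash
python3 -m pendant '[{"claw":87,"linear":[-12,10,-38],"twist":0},{"claw":87,"linear":[-12,10,-38],"twist":0},{"claw":87,"linear":[-12,10,-38],"twist":0},{"claw":87,"linear":[-12,10,-38],"twist":0},{"claw":87,"linear":[-12,10,-38],"twist":0},{"claw":87,"linear":[-12,10,-38],"twist":0},{"claw":87,"linear":[-12,10,-38],"twist":0},{"claw":87,"linear":[-12,10,-38],"twist":0},{"claw":87,"linear":[0,31,-11],"twist":0},{"claw":87,"linear":[0,31,-11],"twist":0}]' >/dev/null
python3 -m pendant '[{"claw":87,"linear":[0,31,-11],"twist":0},{"claw":87,"linear":[0,31,-11],"twist":0},{"claw":87,"linear":[0,31,-11],"twist":0},{"claw":87,"linear":[0,31,-11],"twist":0},{"claw":87,"linear":[0,31,-11],"twist":0},{"claw":87,"linear":[0,31,-11],"twist":0},{"claw":87,"linear":[0,31,-11],"twist":0},{"claw":87,"linear":[0,31,-11],"twist":0},{"claw":87,"linear":[0,31,-11],"twist":0},{"claw":87,"linear":[0,31,-11],"twist":0}]' >/dev/null
python3 -m pendant '[{"claw":87,"linear":[0,31,-11],"twist":0},{"claw":87,"linear":[0,31,-11],"twist":0},{"claw":87,"linear":[0,31,-11],"twist":0},{"claw":87,"linear":[0,31,-11],"twist":0},{"claw":87,"linear":[0,31,-11],"twist":0},{"claw":87,"linear":[0,31,-11],"twist":0},{"claw":87,"linear":[0,31,-11],"twist":0},{"claw":87,"linear":[0,0,0],"twist":0},{"claw":87,"linear":[0,0,0],"twist":0},{"claw":87,"linear":[0,0,0],"twist":0}]'
python3 - <<'E'
from h import *
go(.50,-.17,.30,65.1); print(get_obs()['joint_pos'].round(1))
p,im,d=snap('wrist','w1.png'); W=cloud(p,d); np.save('w1.npy',W)
print('cam',(-cv2.Rodrigues(np.array(p['rvec']))[0].T@np.array(p['tvec']).ravel()).round(3))
for t in ['holder0','block','pad','rack']:
    for r in boxes_of('wrist',t)[:3]:
        u,v=map(int,r['xy']); print(t,np.round(r['xy']),round(r['confidence'],2),np.round(W[v,u],3))
E
```

```text
clock: 3.6
tool_pos: [0.4973, -0.1256, 0.296]
orientation: [-87.1, 90.0, 78.0]
force: [1.5, 0.1, 1.2]
opening: 0.0872
pos [ 0.4973 -0.1256  0.296 ] jaw -104.89 x [ 0.  0. -1.] op 0.0872 t 3.6 F [1.5 0.1 1.2]
 shift now [ -4.   42.2 -14. ]
 turn -10.01 twist rad (x down => neg) 0.1747 other -2.967 shift after [ -4.   39.2 -21.1] q6 67.3
[  7.8   2.2 -10.2  -0.  -77.6  67.3]
cam [ 0.573 -0.147  0.48 ]
holder0 [414.  79.] 0.98 [ 0.565 -0.357  0.097]
holder0 [276.  56.] 0.8 [ 0.637 -0.19   0.097]
holder0 [366. 231.] 0.34 [ 0.343 -0.279  0.056]
block [224. 246.] 0.92 [ 0.367 -0.028  0.028]
block [283. 170.] 0.61 [ 0.479 -0.167  0.034]
pad [270. 168.] 0.67 [ 0.481 -0.145  0.004]
rack [335.  59.] 0.96 [ 0.617 -0.27   0.07 ]
```

View pics/w1.png

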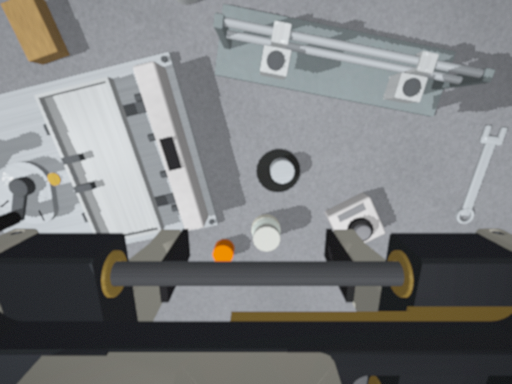

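The wrist view shows the block at (283,170) on the pad, the holders at (276,60) and (412,87), and the console button at (360,230). It agrees with the scene camera, so the top camera carries the x bias. Next I'll measure from this cloud.

```bash
cat > meas.py <<'E'
from h import *
def sel(W,x0,x1,y0,y1,z0,z1):
    W=W.reshape(-1,3); m=(W[:,0]>x0)&(W[:,0]<x1)&(W[:,1]>y0)&(W[:,1]<y1)&(W[:,2]>z0)&(W[:,2]<z1); return W[m]
def rect(P): 
    r=cv2.minAreaRect(P[:,:2].astype(np.float32)); return np.round(r[0],4),np.round(r[1],4),round(r[2],1),len(P),P[:,2].mean().round(4)
def circ(P):
    c,r=cv2.minEnclosingCircle(P[:,:2].astype(np.float32)); return np.round(c,4),round(r,4),np.median(P,0).round(4),len(P)
E
python3 - <<'E'
from meas import *
W=np.load('w1.npy')
b=sel(W,.43,.53,-.22,-.11,.029,.042); print('block',circ(b))
b=sel(W,.41,.55,-.22,-.08,.0025,.007); print('pad z',circ(b))
for n,(x,y) in {'A':(.637,-.19),'B':(.565,-.357)}.items():
    b=sel(W,x-.035,x+.03,y-.04,y+.04,.090,.1005); print(n,rect(b))
r=sel(W,.48,.75,-.46,-.1,.108,.125);m=r.mean(0);ev=np.linalg.svd(r[:,:2]-m[:2],full_matrices=False)[2][0];print('hi',m.round(4),np.degrees(np.arctan2(-ev[0],ev[1])),len(r))
b=sel(W,.30,.40,-.33,-.22,.045,.07); print('btn',circ(b))
b=sel(W,.29,.42,-.34,-.2,.031,.040); print('cons',rect(b))
b=sel(W,.38,.74,-.04,.09,.058,.07); print('probe',rect(b))
b=sel(W,.40,.72,.02,.25,.034,.042); print('rim',rect(b))
E
```

```text
block (array([ 0.4755, -0.1647]), 0.02, array([ 0.4761, -0.1645,  0.0332]), 427)
pad z (array([ 0.4725, -0.1588]), 0.0397, array([ 0.4758, -0.1513,  0.0035]), 806)
A (array([ 0.6335, -0.1875]), array([0.0359, 0.0327]), 64.7, 781, np.float64(0.0958))
B (array([ 0.5659, -0.3578]), array([0.037 , 0.0535]), 65.0, 774, np.float64(0.0957))
hi [ 0.6199 -0.282   0.1118] 155.0532779717834 3028
btn (array([ 0.3423, -0.273 ]), 0.0218, array([ 0.3492, -0.2745,  0.0524]), 335)
cons (array([ 0.3481, -0.271 ]), array([0.0806, 0.0793]), 13.0, 1043, np.float64(0.0343))
probe (array([ 0.5538, -0.0043]), array([0.0347, 0.2592]), 87.5, 3745, np.float64(0.0632))
rim (array([0.5606, 0.1562]), array([0.1885, 0.2598]), 87.6, 2130, np.float64(0.0368))
```

```bash
python3 -c "
from h import *
go(.4755,-.1647,.012,-92.5)"
```

```text
pos [ 0.4976 -0.1246  0.2963] jaw -104.74 x [ 0.  0. -1.] op 0.0869 t 3.85 F [-0.3  0.1 -0.4]
 shift now [284.3  44.4  11.1]
 turn 12.24 twist rad (x down => neg) -0.2135 other 2.928 shift after [284.3  41.   20.3] q6 67.4
```

```bash
python3 -m pendant '[{"claw":87,"linear":[0,0,0],"twist":-0.107},{"claw":87,"linear":[0,0,0],"twist":-0.107},{"claw":70,"linear":[25,20,10],"twist":0},{"claw":70,"linear":[25,21,10],"twist":0},{"claw":70,"linear":[38,0,0],"twist":0},{"claw":70,"linear":[38,0,0],"twist":0},{"claw":70,"linear":[38,0,0],"twist":0},{"claw":70,"linear":[30,0,0],"twist":0},{"claw":70,"linear":[0,0,0],"twist":0},{"claw":70,"linear":[0,0,0],"twist":0}]'
python3 - <<'E'
from meas import *
p,im,d=snap('wrist','w2.png'); W=cloud(p,d)
b=sel(W,.43,.53,-.22,-.11,.029,.042); print('block',circ(b))
b=sel(W,.41,.55,-.22,-.08,.0025,.007); print('pad z',circ(b))
go(.4755,-.1647,.010,-92.5)
E
```

```text
clock: 4.68
tool_pos: [0.4751, -0.1653, 0.1017]
orientation: [13.5, 89.8, -169.0]
force: [-0.0, 0.0, 0.4]
opening: 0.0698
block (array([ 0.4754, -0.1649]), 0.02, array([ 0.4764, -0.1647,  0.0333]), 1230)
pad z (array([ 0.472 , -0.1588]), 0.0398, array([ 0.4781, -0.1512,  0.0034]), 2230)
pos [ 0.4766 -0.1654  0.1033] jaw -92.48 x [ 0.    -0.001 -1.   ] op 0.0698 t 4.73 F [0.6 0.5 1.2]
 shift now [93.3 -0.6  1.1]
 turn -0.02 twist rad (x down => neg) 0.0003 other -3.141 shift after [93.3 -0.6  1.1] q6 84.2
```

```bash
python3 -m pendant '[{"claw":70,"linear":[30,0,0],"twist":0},{"claw":70,"linear":[30,0,0],"twist":0},{"claw":70,"linear":[22,0,0],"twist":0},{"claw":70,"linear":[11,0,0],"twist":0},{"claw":30,"linear":[0,0,0],"twist":0},{"claw":30,"linear":[0,0,0],"twist":0},{"claw":30,"linear":[0,0,0],"twist":0},{"claw":30,"linear":[0,0,0],"twist":0},{"claw":30,"linear":[0,0,0],"twist":0},{"claw":30,"linear":[0,0,0],"twist":0}]'
python3 -m pendant '[{"claw":30,"linear":[0,0,0],"twist":0},{"claw":30,"linear":[0,0,0],"twist":0},{"claw":30,"linear":[-10,0,0],"twist":0},{"claw":30,"linear":[-30,0,0],"twist":0},{"claw":30,"linear":[-35,0,0],"twist":0},{"claw":30,"linear":[-35,0,0],"twist":0},{"claw":30,"linear":[-35,0,0],"twist":0},{"claw":30,"linear":[0,0,0],"twist":0},{"claw":30,"linear":[0,0,0],"twist":0},{"claw":30,"linear":[0,0,0],"twist":0}]'
python3 -c "
from h import *
go(.4644,.1267,.150,-92.5)"
```

```text
clock: 5.57
tool_pos: [0.4764, -0.1656, 0.0101]
orientation: [-176.4, 89.9, 1.0]
force: [0.5, 0.3, -0.3]
opening: 0.0356
clock: 6.4
tool_pos: [0.4754, -0.1655, 0.1546]
orientation: [-153.7, 90.0, 23.7]
force: [-0.6, -0.8, -1.4]
opening: 0.0301
pos [ 0.4754 -0.1655  0.1546] jaw -92.58 x [ 0.001  0.    -1.   ] op 0.0301 t 6.4 F [-0.6 -0.8 -1.4]
 shift now [   4.6 -291.4   24.1]
 turn 0.08 twist rad (x down => neg) -0.0013 other 3.14 shift after [   4.6 -291.4   23.7] q6 84.2
```

The opening went below 40 mm, so the block wasn't held. Looking.

```bash
python3 - <<'E'
from meas import *
p,im,d=snap('wrist','w3.png'); W=cloud(p,d)
b=sel(W,.38,.58,-.30,-.05,.026,.042); print('block',circ(b),rect(b))
b=sel(W,.41,.55,-.22,-.08,.0025,.007); print('pad z',circ(b))
for r in boxes_of('wrist','block')[:3]:
    u,v=map(int,r['xy']); print(np.round(r['xy']),round(r['confidence'],2),np.round(W[v,u],3))
E
```

```text
block (array([ 0.4374, -0.1507]), 0.0602, array([ 0.4761, -0.1646,  0.0332]), 898) (array([ 0.4362, -0.1597]), array([0.0392, 0.1185]), 82.1, 898, np.float64(0.0331))
pad z (array([ 0.4723, -0.159 ]), 0.0396, array([ 0.4767, -0.1514,  0.0034]), 1665)
[257. 183.] 0.72 [ 0.478 -0.167  0.033]
[373.  51.] 0.17 [ 0.616 -0.3    0.009]
```

View pics/w3.png

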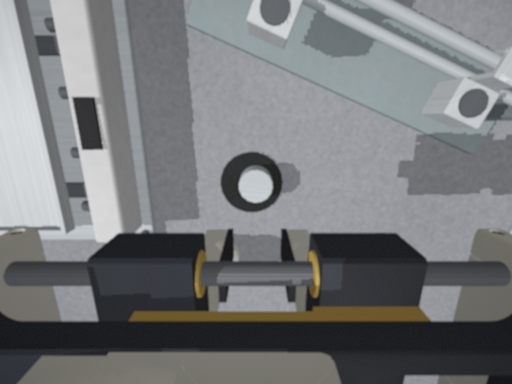

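```bash
python3 - <<'E'
from meas import *
p=camera_params('wrist'); pos,R,o=T()
for k in (0,.0188,.05): 
    for s in (-.015,.015): print(k,s,proj(p,pos-R[:,0]*k+R[:,1]*s).round(1))
print('block top',proj(p,[.4755,-.1647,.034]), o['tool_pos'],o['orientation'],o['joint_pos'].round(2))
p,im,d=snap('scene','s2.png'); u,v=proj(p,pos).round().astype(int); print(u,v)
c=im[max(v-60,0):v+60,max(u-80,0):u+80]; cv2.imwrite('pics/s2c.png',cv2.resize(c[...,::-1],(640,480),interpolation=cv2.INTER_CUBIC))
d2=d[v-40:v+41,u-40:u+41]; W=cloud(p,d)
b=sel(W,.40,.55,-.25,-.05,.14,.175); print(len(b),b.min(0).round(3),b.max(0).round(3),b.mean(0).round(3))
E
```

```text
0 -0.015 [234.7 226.4]
0 0.015 [275.4 226.4]
0.0188 -0.015 [232.5 237.4]
0.0188 0.015 [277.3 237.4]
0.05 -0.015 [227.7 261.5]
0.05 0.015 [281.4 261.6]
block top [254.9396368  185.25272294] [ 0.4747937  -0.16553243  0.15335671] [ -2.31515453  89.90072102 175.1074033 ] [ 3.190e+00  6.500e+00 -2.448e+01 -2.000e-02 -5.912e+01  8.424e+01]
203 142Traceback (most recent call last):
  File "<stdin>", line 9, in <module>
    return umr_minimum(a, axis, None, out, keepdims, initial, where)
ValueError: zero-size array to reduction operation minimum which has no identity
```

View pics/s2c.png

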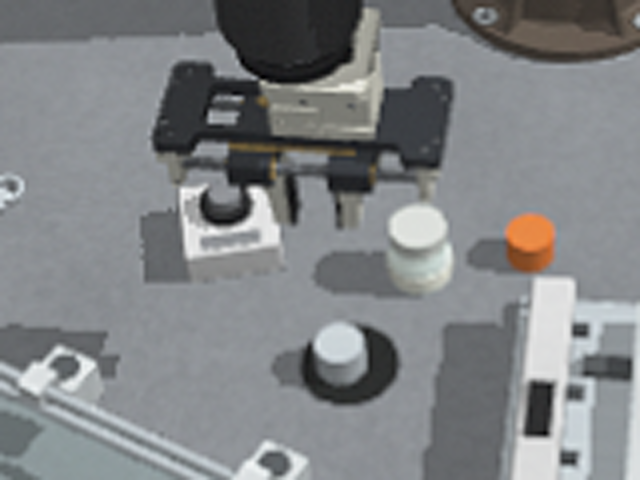

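```bash
python3 - <<'E'
from meas import *
pos,R,o=T()
for c in ('scene','top','wrist'):
    p,im,d=snap(c); W=cloud(p,d)
    b=sel(W,.38,.60,-.28,-.05,.12,.40)
    print(c,len(b), b.min(0).round(3) if len(b) else '', b.max(0).round(3) if len(b) else '')
    for z in np.arange(.12,.30,.01):
        q=b[(b[:,2]>=z)&(b[:,2]<z+.01)]
        if len(q)>3: print(round(z,2),len(q),np.percentile(q[:,0],[2,50,98]).round(3),np.percentile(q[:,1],[2,50,98]).round(3))
print(pos)
E
```

```text
scene 2519 [ 0.432 -0.264  0.178] [ 0.526 -0.067  0.4  ]
0.18 26 [0.477 0.487 0.491] [-0.197 -0.18  -0.134]
0.19 40 [0.471 0.487 0.491] [-0.193 -0.179 -0.134]
0.2 30 [0.474 0.486 0.491] [-0.198 -0.18  -0.134]
0.21 33 [0.475 0.487 0.49 ] [-0.197 -0.182 -0.134]
0.22 10 [0.466 0.485 0.49 ] [-0.191 -0.184 -0.181]
0.23 4 [0.474 0.481 0.489] [-0.188 -0.184 -0.184]
0.24 21 [0.476 0.508 0.52 ] [-0.254 -0.185 -0.079]
0.25 136 [0.448 0.512 0.52 ] [-0.253 -0.166 -0.079]
0.26 313 [0.447 0.506 0.52 ] [-0.252 -0.19  -0.082]
0.27 138 [0.455 0.502 0.521] [-0.26  -0.181 -0.072]
0.28 761 [0.439 0.488 0.519] [-0.261 -0.151 -0.07 ]
0.29 131 [0.446 0.501 0.509] [-0.259 -0.142 -0.08 ]
top 6 [ 0.433 -0.261  0.286] [ 0.439 -0.254  0.291]
0.28 4 [0.433 0.434 0.438] [-0.261 -0.256 -0.254]
wrist 69306 [ 0.435 -0.256  0.178] [ 0.553 -0.08   0.337]
0.17 22 [0.471 0.48  0.486] [-0.185 -0.167 -0.149]
0.18 345 [0.468 0.485 0.488] [-0.197 -0.152 -0.137]
0.19 528 [0.474 0.485 0.488] [-0.196 -0.182 -0.138]
0.2 417 [0.477 0.485 0.488] [-0.195 -0.152 -0.14 ]
0.21 457 [0.467 0.486 0.488] [-0.192 -0.181 -0.142]
0.22 406 [0.465 0.471 0.488] [-0.189 -0.152 -0.145]
0.23 207 [0.468 0.476 0.484] [-0.186 -0.148 -0.148]
0.24 1997 [0.44  0.492 0.518] [-0.254 -0.186 -0.083]
0.25 7844 [0.452 0.509 0.518] [-0.25  -0.174 -0.086]
0.26 22079 [0.468 0.505 0.516] [-0.248 -0.168 -0.087]
0.27 6557 [0.496 0.499 0.504] [-0.233 -0.173 -0.104]
0.28 20863 [0.492 0.5   0.504] [-0.228 -0.174 -0.108]
0.29 6850 [0.5   0.502 0.503] [-0.184 -0.155 -0.119]
[ 0.47482503 -0.16555279  0.15314429]
```

The depth clouds from both cameras put the real fingertips about 25 mm above the reported TCP (0.178 m against 0.153 m), so the jaws closed above the block. I'll measure the tip in the wrist cloud and check that offset at a low height.

```bash
cat >> meas.py <<'E'
def tip(W,pos,R):
    # finger points in tool frame: returns offset of real tip from TCP along tool x (neg=behind)
    q=(W.reshape(-1,3)-pos)@R
    out=[]
    for s in (-1,1):
        m=(np.abs(q[:,2])<.02)&(s*q[:,1]>0)&(s*q[:,1]<.075)&(q[:,0]>-.08)&(q[:,0]<.03)
        f=q[m]; f=f[f[:,0]<-.005] if 0 else f
        out.append((len(f),np.percentile(f[:,0],[90,98,99.5]).round(4),np.percentile(f[:,1],[2,98]).round(3),np.percentile(f[:,2],[2,98]).round(3)) if len(f) else None)
    return out
E
python3 -m pendant '[{"claw":70,"linear":[20,0,0],"twist":0},{"claw":70,"linear":[25,0,0],"twist":0},{"claw":70,"linear":[20,0,0],"twist":0},{"claw":70,"linear":[20,0,0],"twist":0},{"claw":70,"linear":[0,0,0],"twist":0},{"claw":70,"linear":[0,0,0],"twist":0},{"claw":70,"linear":[0,0,0],"twist":0},{"claw":70,"linear":[0,0,0],"twist":0},{"claw":70,"linear":[0,0,0],"twist":0},{"claw":70,"linear":[0,0,0],"twist":0}]'
python3 - <<'E'
from meas import *
pos,R,o=T(); p,im,d=snap('wrist','w4.png'); W=cloud(p,d); print(pos, *tip(W,pos,R),sep='\n')
go(.4755,-.1647,-.015,-92.5)
p,im,d=snap('scene'); W=cloud(p,d); b=sel(W,.44,.51,-.26,-.07,.06,.16); 
for z in np.arange(.06,.16,.01):
        q=b[(b[:,2]>=z)&(b[:,2]<z+.01)]
        if len(q)>3: print(round(z,2),len(q),np.percentile(q[:,0],[2,50,98]).round(3),np.percentile(q[:,1],[2,50,98]).round(3))
E
```

```text
clock: 7.53
tool_pos: [0.4763, -0.1656, 0.07]
orientation: [-177.5, 89.9, -0.0]
force: [-0.6, -0.1, 0.0]
opening: 0.07
[ 0.47625123 -0.16557263  0.07002118]
(1638, array([-0.034 , -0.028 , -0.0265]), array([-0.05 , -0.034]), array([-0.012,  0.009]))
(1632, array([-0.0342, -0.0281, -0.0263]), array([0.036, 0.052]), array([-0.012,  0.009]))
pos [ 0.4761 -0.1656  0.0699] jaw -92.56 x [ 0.001  0.    -1.   ] op 0.0704 t 7.58 F [-0.4  0.4 -0.5]
 shift now [84.9 -0.8  0.7]
 turn 0.06 twist rad (x down => neg) -0.0011 other 3.141 shift after [84.9 -0.8  0.7] q6 84.2
0.09 7 [0.471 0.487 0.491] [-0.212 -0.128 -0.116]
0.1 31 [0.472 0.487 0.493] [-0.215 -0.2   -0.113]
0.11 31 [0.472 0.488 0.495] [-0.215 -0.13  -0.114]
0.12 26 [0.471 0.487 0.493] [-0.217 -0.2   -0.114]
0.13 19 [0.47  0.486 0.494] [-0.216 -0.204 -0.123]
0.14 8 [0.465 0.485 0.489] [-0.207 -0.204 -0.202]
```

The offset is a constant 25 mm along the tool. From here I command reported z = real z − 0.025.

```bash
python3 -m pendant '[{"claw":70,"linear":[30,0,0],"twist":0},{"claw":70,"linear":[30,0,0],"twist":0},{"claw":70,"linear":[15,0,0],"twist":0},{"claw":70,"linear":[8,0,0],"twist":0},{"claw":30,"linear":[0,0,0],"twist":0},{"claw":30,"linear":[0,0,0],"twist":0},{"claw":30,"linear":[0,0,0],"twist":0},{"claw":30,"linear":[0,0,0],"twist":0},{"claw":30,"linear":[0,0,0],"twist":0},{"claw":30,"linear":[0,0,0],"twist":0}]'
python3 -m pendant '[{"claw":30,"linear":[0,0,0],"twist":0},{"claw":30,"linear":[0,0,0],"twist":0},{"claw":30,"linear":[-10,0,0],"twist":0},{"claw":30,"linear":[-30,0,0],"twist":0},{"claw":30,"linear":[-35,0,0],"twist":0},{"claw":30,"linear":[-35,0,0],"twist":0},{"claw":30,"linear":[-25,0,0],"twist":0},{"claw":30,"linear":[0,0,0],"twist":0},{"claw":30,"linear":[0,0,0],"twist":0},{"claw":30,"linear":[0,0,0],"twist":0}]'
python3 -c "
from h import *
go(.4644,.1267,.120,-92.5)"
```

```text
clock: 8.47
tool_pos: [0.4765, -0.1655, -0.0129]
orientation: [-175.4, 89.9, 2.0]
force: [-0.1, 1.3, 5.7]
opening: 0.0392
clock: 9.3
tool_pos: [0.4746, -0.1654, 0.1202]
orientation: [-24.9, 89.9, 152.5]
force: [-0.4, 0.9, -3.1]
opening: 0.0393
pos [ 0.4746 -0.1654  0.1202] jaw -92.6 x [-0.001  0.001 -1.   ] op 0.0393 t 9.3 F [-0.4  0.9 -3.1]
 shift now [ 2.000e-01 -2.913e+02  2.340e+01]
 turn 0.1 twist rad (x down => neg) -0.0017 other 3.14 shift after [ 2.000e-01 -2.913e+02  2.290e+01] q6 84.2
```

```bash
python3 -m pendant '[{"claw":30,"linear":[0,-20,2],"twist":0},{"claw":30,"linear":[0,-35,3],"twist":0},{"claw":30,"linear":[0,-36,3],"twist":0},{"claw":30,"linear":[0,-36,3],"twist":0},{"claw":30,"linear":[0,-36,3],"twist":0},{"claw":30,"linear":[0,-36,3],"twist":0},{"claw":30,"linear":[0,-36,3],"twist":0},{"claw":30,"linear":[0,-36,2],"twist":0},{"claw":30,"linear":[0,-20,1],"twist":0},{"claw":30,"linear":[0,0,0],"twist":0}]'
python3 - <<'E'
from meas import *
pos,R,o=T(); p,im,d=snap('wrist','w5.png'); W=cloud(p,d); np.save('w5.npy',W)
b=sel(W,.40,.72,-.04,.09,.058,.068); print('probe',rect(b))
b=sel(W,.40,.72,.05,.20,.035,.041); print('rim',rect(b))
b=sel(W,.40,.72,.05,.20,.022,.028); print('floor',rect(b))
b=sel(W,.48,.60,.22,.36,.085,.11); print('grip',circ(b) if len(b)>5 else len(b))
go(.4644,.1267,.009,-92.5)
E
```

```text
clock: 10.13
tool_pos: [0.4651, 0.1291, 0.1193]
orientation: [33.3, 89.9, -149.0]
force: [0.2, 0.4, -2.4]
opening: 0.0391
probe (array([ 0.5261, -0.0021]), array([0.0345, 0.1954]), 87.3, 9363, np.float64(0.0635))
rim (array([0.5326, 0.1243]), array([0.1206, 0.2082]), 87.6, 3676, np.float64(0.0374))
floor (array([0.5375, 0.1239]), array([0.1108, 0.2081]), 87.7, 23811, np.float64(0.0243))
grip (array([0.5197, 0.2934]), 0.0123, array([0.5202, 0.2906, 0.0928]), 872)
pos [0.4646 0.1274 0.1191] jaw -92.4 x [-0.003 -0.002 -1.   ] op 0.0393 t 10.18 F [ 0.  -0.2 -2.8]
 shift now [110.1   0.7   0.2]
 turn -0.1 twist rad (x down => neg) 0.0017 other -3.14 shift after [110.1   0.7   0.2] q6 48.8
```

View pics/w5.png

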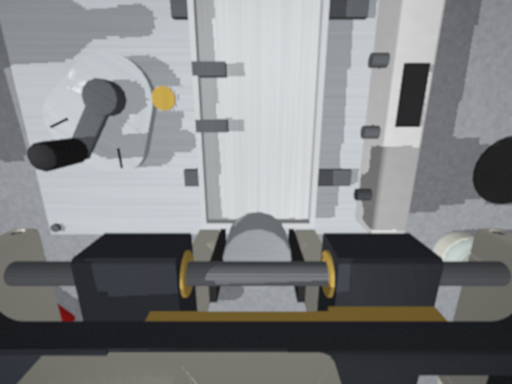

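The tray's near rim is at row 220, its centre is about (0.5588, 0.1232), and the block hangs over its slot. The crank handle is at (0.520, 0.293). Lowering now.

```bash
python3 -m pendant '[{"claw":30,"linear":[30,0,0],"twist":0},{"claw":30,"linear":[30,0,0],"twist":0},{"claw":30,"linear":[25,0,0],"twist":0},{"claw":30,"linear":[15,0,0],"twist":0},{"claw":30,"linear":[7,0,0],"twist":0},{"claw":30,"linear":[0,0,0],"twist":0},{"claw":30,"linear":[3,0,0],"twist":0},{"claw":30,"linear":[0,0,0],"twist":0},{"claw":30,"linear":[0,0,0],"twist":0},{"claw":30,"linear":[0,0,0],"twist":0}]'
python3 -m pendant '[{"claw":44,"linear":[0,0,0],"twist":0},{"claw":52,"linear":[0,0,0],"twist":0},{"claw":52,"linear":[0,0,0],"twist":0},{"claw":52,"linear":[0,0,0],"twist":0},{"claw":52,"linear":[-10,0,0],"twist":0},{"claw":52,"linear":[-30,0,0],"twist":0},{"claw":52,"linear":[-38,0,0],"twist":0},{"claw":52,"linear":[-38,0,0],"twist":0},{"claw":52,"linear":[-38,0,0],"twist":0},{"claw":52,"linear":[-36,0,0],"twist":0}]'
python3 - <<'E'
from meas import *
pos,R,o=T(); p,im,d=snap('wrist','w6.png'); W=cloud(p,d)
b=sel(W,.42,.52,.07,.18,.048,.062); print('block',circ(b))
go(.6335-.14,-.1875+.05,.20,-115)
E
```

```text
clock: 11.02
tool_pos: [0.4663, 0.1265, 0.0119]
orientation: [-141.1, 89.9, 36.4]
force: [0.5, 0.2, -3.3]
opening: 0.0394
clock: 11.85
tool_pos: [0.4656, 0.126, 0.2036]
orientation: [-147.2, 89.9, 30.2]
force: [0.2, 0.5, -1.0]
opening: 0.0522
block (array([0.465 , 0.1255]), 0.0199, array([0.466 , 0.1255, 0.0542]), 756)
pos [0.4693 0.1274 0.211 ] jaw -92.48 x [ 0.011  0.004 -1.   ] op 0.0517 t 11.9 F [3.7 1.9 9.5]
 shift now [ 11.  263.6 -35.7]
 turn -22.52 twist rad (x down => neg) 0.393 other -2.749 shift after [  11.   229.8 -133.9] q6 48.9
```

```bash
python3 -c "
from h import *
go(.6335,-.1875,.20,-115)"
```

```text
pos [0.4693 0.1274 0.211 ] jaw -92.48 x [ 0.011  0.004 -1.   ] op 0.0517 t 11.9 F [3.7 1.9 9.5]
 shift now [  11.   307.5 -177.7]
 turn -22.52 twist rad (x down => neg) 0.393 other -2.749 shift after [  11.   216.  -281.9] q6 48.9
```

```bash
python3 -m pendant '[{"claw":70,"linear":[0,31,-18],"twist":0},{"claw":70,"linear":[0,31,-18],"twist":0},{"claw":70,"linear":[0,31,-18],"twist":0},{"claw":70,"linear":[0,31,-18],"twist":0},{"claw":70,"linear":[0,31,-18],"twist":0},{"claw":70,"linear":[0,31,-18],"twist":0},{"claw":70,"linear":[0,31,-18],"twist":0},{"claw":70,"linear":[0,31,-18],"twist":0},{"claw":70,"linear":[0,31,-18],"twist":0},{"claw":70,"linear":[0,31,-18],"twist":0}]' >/dev/null
python3 -m pendant '[{"claw":70,"linear":[0,0,0],"twist":0.098},{"claw":70,"linear":[0,0,0],"twist":0.098},{"claw":70,"linear":[0,0,0],"twist":0.098},{"claw":70,"linear":[0,0,0],"twist":0.099},{"claw":70,"linear":[0,0,0],"twist":0},{"claw":70,"linear":[0,0,0],"twist":0},{"claw":70,"linear":[0,0,0],"twist":0},{"claw":70,"linear":[0,0,0],"twist":0},{"claw":70,"linear":[0,0,0],"twist":0},{"claw":70,"linear":[0,0,0],"twist":0}]'
python3 - <<'E'
from meas import *
pos,R,o=T(); p,im,d=snap('wrist','w7.png'); W=cloud(p,d); np.save('w7.npy',W)
b=sel(W,.595,.67,-.225,-.15,.090,.1005); print('A',rect(b))
# in rack frame
c,s=np.cos(np.radians(-25)),np.sin(np.radians(-25))
xr=np.array([c,s]);yr=np.array([-s,c])
b=sel(W,.5,.74,-.3,-.08,.0915,.1); q=(b[:,:2]-[.6335,-.1875])@np.array([xr,yr]).T
q=q[(abs(q[:,0])<.03)&(abs(q[:,1])<.03)]; print(np.percentile(q,[1,50,99],axis=0).round(4).tolist())
go(.6335,-.1875,.04,-115)
E
```

```text
clock: 13.57
tool_pos: [0.6317, -0.1915, 0.2011]
orientation: [-147.5, 90.0, 7.5]
force: [0.1, 0.5, -1.0]
opening: 0.07
A (array([ 0.6437, -0.1926]), array([0.0358, 0.0531]), 64.1, 811, np.float64(0.096))
[[-0.0149, -0.0179], [-0.0002, -0.0002], [0.0158, 0.0176]]
pos [ 0.6316 -0.1915  0.2011] jaw -115.04 x [ 0. -0. -1.] op 0.07 t 13.62 F [-0.5  0.  -0.6]
 shift now [161.1  -4.4   0. ]
 turn 0.04 twist rad (x down => neg) -0.0006 other 3.141 shift after [161.1  -4.4   0. ] q6 64.9
```

View pics/w7.png

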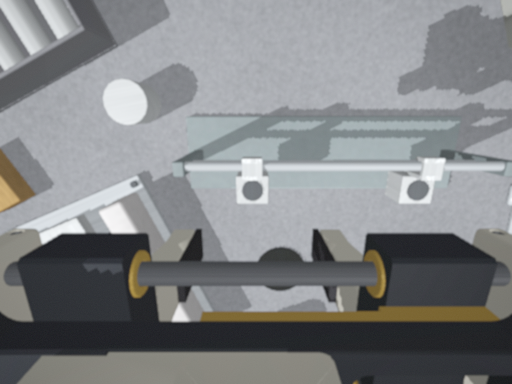

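Holder A sits at (252,188), aligned with the jaws, with its measured centre within 0.5 mm of the estimate. Descend, grip, raise 30 mm, then draw to the rack's −x.

```bash
python3 -m pendant '[{"claw":70,"linear":[30,-4,0],"twist":0},{"claw":70,"linear":[35,0,0],"twist":0},{"claw":70,"linear":[35,0,0],"twist":0},{"claw":70,"linear":[30,0,0],"twist":0},{"claw":70,"linear":[20,0,0],"twist":0},{"claw":70,"linear":[11,0,0],"twist":0},{"claw":28,"linear":[0,0,0],"twist":0},{"claw":28,"linear":[0,0,0],"twist":0},{"claw":28,"linear":[0,0,0],"twist":0},{"claw":28,"linear":[0,0,0],"twist":0}]'
python3 -m pendant '[{"claw":28,"linear":[0,0,0],"twist":0},{"claw":28,"linear":[0,0,0],"twist":0},{"claw":28,"linear":[0,0,0],"twist":0},{"claw":28,"linear":[0,0,0],"twist":0},{"claw":28,"linear":[-6,0,0],"twist":0},{"claw":28,"linear":[-8,0,0],"twist":0},{"claw":28,"linear":[-8,0,0],"twist":0},{"claw":28,"linear":[-8,0,0],"twist":0},{"claw":28,"linear":[0,0,0],"twist":0},{"claw":28,"linear":[0,0,0],"twist":0}]'
python3 -c "
from h import *
go(.6335,-.1875,.07,-115)"
```

```text
clock: 14.45
tool_pos: [0.6347, -0.1881, 0.0421]
orientation: [-160.0, 89.8, -5.1]
force: [0.1, -0.3, -0.2]
opening: 0.049
clock: 15.28
tool_pos: [0.6336, -0.1879, 0.0709]
orientation: [-148.1, 89.9, 6.8]
force: [0.8, 0.1, -2.6]
opening: 0.0356
pos [ 0.6336 -0.1879  0.0709] jaw -115.09 x [ 0.001  0.    -1.   ] op 0.0356 t 15.28 F [ 0.8  0.1 -2.6]
 shift now [ 0.9 -0.4  0.3]
 turn 0.09 twist rad (x down => neg) -0.0016 other 3.14 shift after [ 0.9 -0.4  0.3] q6 64.6
```

```bash
python3 -m pendant '[{"claw":28,"linear":[0,0,15],"twist":0},{"claw":28,"linear":[0,0,25],"twist":0},{"claw":28,"linear":[0,0,25],"twist":0},{"claw":28,"linear":[-20,0,0],"twist":0},{"claw":28,"linear":[-30,0,0],"twist":0},{"claw":28,"linear":[-10,0,0],"twist":-0.098},{"claw":28,"linear":[0,0,0],"twist":-0.098},{"claw":28,"linear":[0,0,0],"twist":-0.098},{"claw":28,"linear":[0,0,0],"twist":-0.098},{"claw":28,"linear":[0,0,0],"twist":0}]'
python3 -c "
from h import *
go(.6287,.1201,.13,-92.5)"
```

```text
clock: 16.12
tool_pos: [0.574, -0.1603, 0.1298]
orientation: [-17.8, 90.0, 159.9]
force: [-0.6, 0.0, -2.5]
opening: 0.036
pos [ 0.574  -0.1603  0.1298] jaw -92.38 x [-0.001  0.    -1.   ] op 0.036 t 16.12 F [-0.6  0.  -2.5]
 shift now [-2.000e-01 -2.824e+02 -4.310e+01]
 turn -0.12 twist rad (x down => neg) 0.0022 other -3.139 shift after [-2.000e-01 -2.825e+02 -4.240e+01] q6 84.5
```

```bash
python3 -m pendant '[{"claw":28,"linear":[0,-20,-3],"twist":0},{"claw":28,"linear":[0,-35,-5],"twist":0},{"claw":28,"linear":[0,-35,-5],"twist":0},{"claw":28,"linear":[0,-35,-5],"twist":0},{"claw":28,"linear":[0,-35,-5],"twist":0},{"claw":28,"linear":[0,-35,-5],"twist":0},{"claw":28,"linear":[0,-35,-5],"twist":0},{"claw":28,"linear":[0,-35,-5],"twist":0},{"claw":28,"linear":[0,-17,-4],"twist":0},{"claw":28,"linear":[0,0,0],"twist":0}]'
python3 - <<'E'
from meas import *
pos,R,o=T(); p,im,d=snap('wrist','w8.png'); W=cloud(p,d)
b=sel(W,.50,.73,.05,.20,.034,.041); print('rim',rect(b)) 
b=sel(W,.50,.73,.05,.20,.020,.029); print('floor',rect(b)) 
q=(W.reshape(-1,3)-pos)@R; m=(abs(q[:,1])<.03)&(q[:,2]<.0)&(q[:,2]>-.06)&(q[:,0]>-.09)&(q[:,0]<.01); f=q[m]; print(len(f),f.min(0).round(3),f.max(0).round(3))
go(.6287,.1201,.008,-92.5)
E
```

```text
clock: 16.95
tool_pos: [0.63, 0.123, 0.1293]
orientation: [-5.9, 90.0, 171.5]
force: [0.6, -0.1, -2.0]
opening: 0.0362
rim (array([0.6375, 0.1198]), array([0.1204, 0.1033]), 87.5, 1598, np.float64(0.0371))
floor (array([0.596 , 0.1248]), array([0.1914, 0.148 ]), 0.3, 7643, np.float64(0.0243))
4973 [-0.09  -0.03  -0.037] [-0.019  0.03  -0.   ]
pos [0.6293 0.1212 0.1292] jaw -92.64 x [-0.001 -0.    -1.   ] op 0.0362 t 17.0 F [-0.7 -2.  -2.1]
 shift now [121.2   1.2   0.5]
 turn 0.14 twist rad (x down => neg) -0.0024 other 3.139 shift after [121.2   1.2   0.5] q6 59.0
```

View pics/w8.png

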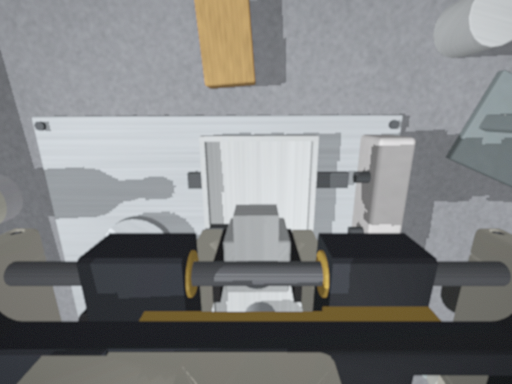

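The tray ahead is empty, and its far end at x = 0.689 agrees with the estimated centre. Lower and release at slot +70.

```bash
python3 -m pendant '[{"claw":28,"linear":[30,1,0],"twist":0},{"claw":28,"linear":[30,0,0],"twist":0},{"claw":28,"linear":[30,0,0],"twist":0},{"claw":28,"linear":[18,0,0],"twist":0},{"claw":28,"linear":[8,0,0],"twist":0},{"claw":28,"linear":[4,0,0],"twist":0},{"claw":28,"linear":[2,0,0],"twist":0},{"claw":28,"linear":[1,0,0],"twist":0},{"claw":28,"linear":[0,0,0],"twist":0},{"claw":28,"linear":[0,0,0],"twist":0}]'
python3 -m pendant '[{"claw":40,"linear":[0,0,0],"twist":0},{"claw":52,"linear":[0,0,0],"twist":0},{"claw":52,"linear":[0,0,0],"twist":0},{"claw":52,"linear":[0,0,0],"twist":0},{"claw":52,"linear":[-10,0,0],"twist":0},{"claw":52,"linear":[-30,0,0],"twist":0},{"claw":52,"linear":[-38,0,0],"twist":0},{"claw":52,"linear":[-38,0,0],"twist":0},{"claw":52,"linear":[-38,0,0],"twist":0},{"claw":52,"linear":[-36,0,0],"twist":0}]'
python3 - <<'E'
from meas import *
pos,R,o=T(); p,im,d=snap('wrist','w9.png'); W=cloud(p,d)
b=sel(W,.58,.66,.08,.17,.057,.067); print('A',rect(b))
b=sel(W,.58,.68,.08,.17,.075,.09); print('A hook',rect(b))
go(.5582,-.3542,.20,-115)
E
```

```text
clock: 17.83
tool_pos: [0.63, 0.1186, 0.0083]
orientation: [-153.4, 89.9, 24.0]
force: [0.8, 0.7, -1.7]
opening: 0.0359
clock: 18.67
tool_pos: [0.6292, 0.1182, 0.2004]
orientation: [-162.0, 89.9, 15.4]
force: [0.8, 0.6, -0.2]
opening: 0.0519
A (array([0.6291, 0.1179]), array([0.0351, 0.0316]), 87.2, 672, np.float64(0.0611))
A hook (array([0.6561, 0.1167]), array([0.0183, 0.0216]), 87.6, 338, np.float64(0.0801))
pos [0.633  0.1188 0.2089] jaw -92.55 x [ 0.012  0.003 -1.   ] op 0.0521 t 18.72 F [2.4 0.7 9.3]
 shift now [  8.9 475.9  53.7]
 turn -22.45 twist rad (x down => neg) 0.3918 other -2.75 shift after [   8.9  460.3 -132.1] q6 59.3
```

```bash
python3 -m pendant '[{"claw":70,"linear":[0,35,4],"twist":0},{"claw":70,"linear":[0,37,4],"twist":0},{"claw":70,"linear":[0,37,4],"twist":0},{"claw":70,"linear":[0,37,4],"twist":0},{"claw":70,"linear":[0,37,4],"twist":0},{"claw":70,"linear":[0,37,4],"twist":0},{"claw":70,"linear":[0,37,4],"twist":0},{"claw":70,"linear":[0,37,4],"twist":0},{"claw":70,"linear":[0,37,4],"twist":0},{"claw":70,"linear":[0,37,4],"twist":0}]' >/dev/null
python3 -m pendant '[{"claw":70,"linear":[0,37,4],"twist":0},{"claw":70,"linear":[0,36,4],"twist":0},{"claw":70,"linear":[0,35,4],"twist":0},{"claw":70,"linear":[0,0,0],"twist":0.098},{"claw":70,"linear":[0,0,0],"twist":0.098},{"claw":70,"linear":[0,0,0],"twist":0.098},{"claw":70,"linear":[0,0,0],"twist":0.099},{"claw":70,"linear":[0,0,0],"twist":0},{"claw":70,"linear":[0,0,0],"twist":0},{"claw":70,"linear":[0,0,0],"twist":0}]'
python3 - <<'E'
from meas import *
pos,R,o=T(); p,im,d=snap('wrist','w10.png'); W=cloud(p,d); np.save('w10.npy',W)
c,s=np.cos(np.radians(-25)),np.sin(np.radians(-25))
xr=np.array([c,s]);yr=np.array([-s,c]); c0=np.array([.5582,-.3542])
b=sel(W,.4,.7,-.45,-.25,.0915,.1); q=(b[:,:2]-c0)@np.array([xr,yr]).T
q=q[(q[:,0]>-.03)&(q[:,0]<.0155)&(abs(q[:,1])<.035)]; print(np.percentile(q,[1,50,99],axis=0).round(4).tolist(),rect(b))
b=sel(W,.5,.65,-.42,-.28,.113,.12); print('hooktop',rect(b))
go(.5582,-.3542,.041,-115)
E
```

```text
clock: 20.38
tool_pos: [0.5556, -0.3547, 0.1974]
orientation: [-173.6, 90.0, -18.5]
force: [-0.8, -1.0, -0.8]
opening: 0.07
[[-0.0171, -0.0185], [-0.0025, -0.0008], [0.0136, 0.0169]] (array([ 0.5482, -0.3887]), array([0.1117, 0.0365]), 76.7, 841, np.float64(0.096))
hooktop (array([ 0.5902, -0.3435]), array([0.1185, 0.0217]), 65.4, 441, np.float64(0.1153))
pos [ 0.5556 -0.3546  0.1973] jaw -114.98 x [ 0. -0. -1.] op 0.07 t 20.43 F [ 0.8 -0.6 -0.8]
 shift now [156.3  -1.5  -2.2]
 turn -0.02 twist rad (x down => neg) 0.0004 other -3.141 shift after [156.3  -1.5  -2.2] q6 80.7
```

```bash
python3 -m pendant '[{"claw":70,"linear":[30,-1,-1],"twist":0},{"claw":70,"linear":[35,0,0],"twist":0},{"claw":70,"linear":[35,0,0],"twist":0},{"claw":70,"linear":[30,0,0],"twist":0},{"claw":70,"linear":[18,0,0],"twist":0},{"claw":70,"linear":[8,0,0],"twist":0},{"claw":28,"linear":[0,0,0],"twist":0},{"claw":28,"linear":[0,0,0],"twist":0},{"claw":28,"linear":[0,0,0],"twist":0},{"claw":28,"linear":[0,0,0],"twist":0}]'
python3 -m pendant '[{"claw":28,"linear":[0,0,0],"twist":0},{"claw":28,"linear":[0,0,0],"twist":0},{"claw":28,"linear":[0,0,0],"twist":0},{"claw":28,"linear":[0,0,0],"twist":0},{"claw":28,"linear":[-6,0,0],"twist":0},{"claw":28,"linear":[-8,0,0],"twist":0},{"claw":28,"linear":[-8,0,0],"twist":0},{"claw":28,"linear":[-8,0,0],"twist":0},{"claw":28,"linear":[0,0,0],"twist":0},{"claw":28,"linear":[0,0,0],"twist":0}]'
python3 -c "
from h import *
go(.5565,-.3543,.07,-115)"
```

```text
clock: 21.27
tool_pos: [0.5581, -0.3547, 0.043]
orientation: [-175.4, 89.8, -20.6]
force: [0.5, -0.6, 0.7]
opening: 0.049
clock: 22.1
tool_pos: [0.5571, -0.3543, 0.0719]
orientation: [-166.1, 89.9, -11.2]
force: [-0.6, -0.3, -1.8]
opening: 0.036
pos [ 0.5571 -0.3543  0.0719] jaw -115.15 x [ 0.001 -0.    -1.   ] op 0.036 t 22.1 F [-0.6 -0.3 -1.8]
 shift now [1.9 0.2 0.6]
 turn 0.15 twist rad (x down => neg) -0.0026 other 3.139 shift after [1.9 0.2 0.6] q6 80.4
```

```bash
python3 -m pendant '[{"claw":28,"linear":[0,0,15],"twist":0},{"claw":28,"linear":[0,0,25],"twist":0},{"claw":28,"linear":[0,0,25],"twist":0},{"claw":28,"linear":[-20,0,0],"twist":0},{"claw":28,"linear":[-30,0,0],"twist":0},{"claw":28,"linear":[-10,0,0],"twist":-0.098},{"claw":28,"linear":[0,0,0],"twist":-0.098},{"claw":28,"linear":[0,0,0],"twist":-0.098},{"claw":28,"linear":[0,0,0],"twist":-0.098},{"claw":28,"linear":[0,0,0],"twist":0}]'
python3 -c "
from h import *
go(.5688,.1220,.13,-92.5)"
```

```text
clock: 22.93
tool_pos: [0.4976, -0.3264, 0.1307]
orientation: [-33.6, 90.0, 144.0]
force: [0.3, -0.1, -1.6]
opening: 0.0358
pos [ 0.4976 -0.3264  0.1307] jaw -92.44 x [-0.001  0.    -1.   ] op 0.0358 t 22.93 F [ 0.3 -0.1 -1.6]
 shift now [   0.7 -451.1  -52.1]
 turn -0.06 twist rad (x down => neg) 0.001 other -3.141 shift after [   0.7 -451.1  -51.6] q6 102.0
```

```bash
python3 -m pendant '[{"claw":28,"linear":[0,-25,-3],"twist":0},{"claw":28,"linear":[0,-35,-4],"twist":0},{"claw":28,"linear":[0,-35,-4],"twist":0},{"claw":28,"linear":[0,-35,-4],"twist":0},{"claw":28,"linear":[0,-35,-4],"twist":0},{"claw":28,"linear":[0,-35,-4],"twist":0},{"claw":28,"linear":[0,-35,-4],"twist":0},{"claw":28,"linear":[0,-35,-4],"twist":0},{"claw":28,"linear":[0,-35,-4],"twist":0},{"claw":28,"linear":[0,-35,-4],"twist":0}]' >/dev/null
python3 -m pendant '[{"claw":28,"linear":[0,-35,-4],"twist":0},{"claw":28,"linear":[0,-35,-4],"twist":0},{"claw":28,"linear":[0,-30,-4],"twist":0},{"claw":28,"linear":[0,-11,-1],"twist":0},{"claw":28,"linear":[0,0,0],"twist":0},{"claw":28,"linear":[0,0,0],"twist":0},{"claw":28,"linear":[0,0,0],"twist":0},{"claw":28,"linear":[0,0,0],"twist":0},{"claw":28,"linear":[0,0,0],"twist":0},{"claw":28,"linear":[0,0,0],"twist":0}]'
python3 - <<'E'
from meas import *
p,im,d=snap('wrist','w11.png'); W=cloud(p,d)
go(.5688,.1220,.008,-92.5)
b=sel(W,.40,.72,.06,.18,.035,.041); print('rim',rect(b))
E
```

```text
clock: 24.6
tool_pos: [0.571, 0.1205, 0.1312]
orientation: [-147.7, 90.0, 29.6]
force: [-0.2, -0.9, -1.7]
opening: 0.0358
pos [0.5711 0.1207 0.1312] jaw -92.76 x [ 0.  0. -1.] op 0.0357 t 24.65 F [ 0.8 -0.1 -1.5]
 shift now [123.2  -1.2   2.4]
 turn 0.26 twist rad (x down => neg) -0.0045 other 3.137 shift after [123.2  -1.2   2.4] q6 56.1
rim (array([0.5593, 0.1219]), array([0.1199, 0.2609]), 88.5, 2847, np.float64(0.0374))
```

```bash
python3 -m pendant '[{"claw":28,"linear":[30,-1,2],"twist":0},{"claw":28,"linear":[30,0,0],"twist":0},{"claw":28,"linear":[30,0,0],"twist":0},{"claw":28,"linear":[18,0,0],"twist":0},{"claw":28,"linear":[8,0,0],"twist":0},{"claw":28,"linear":[4,0,0],"twist":0},{"claw":28,"linear":[2,0,0],"twist":0},{"claw":28,"linear":[1,0,0],"twist":0},{"claw":28,"linear":[0,0,0],"twist":0},{"claw":28,"linear":[0,0,0],"twist":0}]'
python3 -m pendant '[{"claw":40,"linear":[0,0,0],"twist":0},{"claw":52,"linear":[0,0,0],"twist":0},{"claw":52,"linear":[0,0,0],"twist":0},{"claw":52,"linear":[0,0,0],"twist":0},{"claw":52,"linear":[-10,0,0],"twist":0},{"claw":52,"linear":[-30,0,0],"twist":0},{"claw":52,"linear":[-38,0,0],"twist":0},{"claw":52,"linear":[-38,0,0],"twist":0},{"claw":52,"linear":[-30,0,0],"twist":0},{"claw":52,"linear":[0,0,0],"twist":0}]'
python3 - <<'E'
from meas import *
p,im,d=snap('wrist','w12.png'); W=cloud(p,d)
b=sel(W,.53,.600,.08,.17,.057,.067); print('B',rect(b))
b=sel(W,.60,.655,.08,.17,.057,.067); print('A',rect(b))
b=sel(W,.42,.50,.08,.17,.05,.06); print('block',circ(b))
b=sel(W,.46,.58,.24,.36,.085,.11); print('grip',circ(b) if len(b)>5 else len(b))
go(.5197,.2934,.10,-2.5)
E
```

```text
clock: 25.48
tool_pos: [0.5699, 0.1229, 0.0092]
orientation: [-150.1, 89.9, 27.3]
force: [0.6, 0.4, -1.5]
opening: 0.036
clock: 26.32
tool_pos: [0.5729, 0.1238, 0.1624]
orientation: [-157.3, 89.3, 20.1]
force: [2.0, 0.7, 0.3]
opening: 0.0519
B (array([0.5683, 0.1219]), array([0.0358, 0.0314]), 87.6, 810, np.float64(0.0611))
A (array([0.6251, 0.1181]), array([0.0356, 0.0395]), 88.1, 1080, np.float64(0.061))
block (array([0.4481, 0.1314]), 0.0183, array([0.444 , 0.1321, 0.0543]), 205)
grip 0
pos [0.5714 0.1235 0.1592] jaw -92.65 x [ 0.007  0.003 -1.   ] op 0.0517 t 26.37 F [-0.2 -0.6 -1. ]
 shift now [  59.2 -167.3   59.5]
 turn -89.85 twist rad (x down => neg) 1.5681 other -1.573 shift after [ 59.2  59.1 167.5] q6 55.9
```

View pics/w12.png

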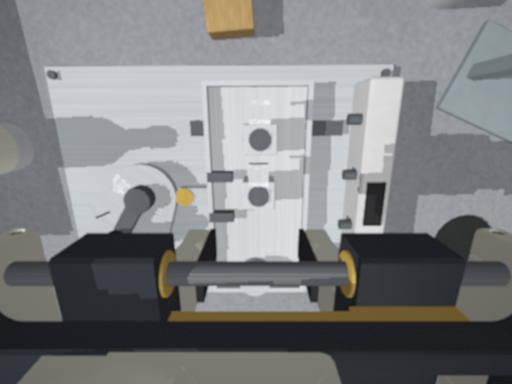

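Both holders stand upright at (260,140) and (258,196). The block is half hidden and reads about 2 cm off its spot, so I'll check it unobstructed with another camera.

```bash
python3 - <<'E'
from meas import *
for c in ('scene','top'):
    p,im,d=snap(c,c+'3.png'); W=cloud(p,d)
    b=sel(W,.41,.50,.06,.19,.046,.062); print(c,'block',circ(b) if len(b)>5 else len(b), rect(b) if len(b)>5 else '')
    b=sel(W,.5,.70,.06,.19,.055,.07); print(c,'hold',rect(b) if len(b)>5 else len(b))
E
```

```text
scene block (array([0.4567, 0.1307]), 0.0212, array([0.4604, 0.1303, 0.0528]), 119) (array([0.4585, 0.1304]), array([0.0384, 0.0385]), 7.7, 119, np.float64(0.0527))
scene hold (array([0.6099, 0.1177]), array([0.0347, 0.1148]), 86.4, 186, np.float64(0.0612))
top block (array([0.4498, 0.1314]), 0.0199, array([0.4505, 0.1309, 0.0543]), 116) (array([0.4493, 0.1312]), array([0.0362, 0.039 ]), 1.9, 116, np.float64(0.0542))
top hold (array([0.5938, 0.1174]), array([0.0187, 0.0992]), 73.9, 19, np.float64(0.06))
```

The block was knocked about 12 mm, to roughly (0.454, 0.131). It is still upright in the tray, but I'll put it back on its slot.

```bash
python3 -m pendant '[{"claw":52,"linear":[0,0,30],"twist":0},{"claw":52,"linear":[0,-2,35],"twist":0},{"claw":52,"linear":[0,-2,35],"twist":0},{"claw":52,"linear":[0,0,16],"twist":0},{"claw":52,"linear":[0,0,0],"twist":0},{"claw":52,"linear":[0,0,0],"twist":0},{"claw":52,"linear":[0,0,0],"twist":0},{"claw":52,"linear":[0,0,0],"twist":0},{"claw":52,"linear":[0,0,0],"twist":0},{"claw":52,"linear":[0,0,0],"twist":0}]'
python3 - <<'E'
from meas import *
p,im,d=snap('wrist','w13.png'); W=cloud(p,d)
b=sel(W,.41,.50,.06,.19,.046,.062); print('block',circ(b)); c=circ(b)[0]
go(c[0],c[1],.011,-92.5); print(tip(W,*T()[:2]))
b=sel(W,.48,.56,.24,.36,.085,.11); print('grip',circ(b) if len(b)>5 else len(b))
E
```

```text
clock: 27.3
tool_pos: [0.4538, 0.1317, 0.1536]
orientation: [44.1, 89.9, -138.6]
force: [-0.0, 0.6, 0.5]
opening: 0.0518
block (array([0.4548, 0.1315]), 0.0199, array([0.4559, 0.1316, 0.0542]), 1023)
pos [0.4537 0.1317 0.1536] jaw -92.72 x [-0.001 -0.001 -1.   ] op 0.052 t 27.35 F [ 0.3  0.1 -0.1]
 shift now [142.6   0.2  -1.1]
 turn 0.22 twist rad (x down => neg) -0.0038 other 3.138 shift after [142.6   0.2  -1.1] q6 47.1
[(1450, array([-0.0339, -0.0281, -0.0264]), array([-0.04 , -0.025]), array([-0.012,  0.009])), (1449, array([-0.0339, -0.0281, -0.0264]), array([0.027, 0.042]), array([-0.012,  0.009]))]
grip (array([0.52  , 0.2935]), 0.0124, array([0.52  , 0.2911, 0.0928]), 650)
```

```bash
python3 -m pendant '[{"claw":52,"linear":[35,0,-1],"twist":0},{"claw":52,"linear":[40,0,0],"twist":0},{"claw":52,"linear":[35,0,0],"twist":0},{"claw":52,"linear":[20,0,0],"twist":0},{"claw":52,"linear":[12,0,0],"twist":0},{"claw":30,"linear":[0,0,0],"twist":0},{"claw":30,"linear":[0,0,0],"twist":0},{"claw":30,"linear":[0,0,0],"twist":0},{"claw":30,"linear":[0,0,0],"twist":0},{"claw":30,"linear":[0,0,0],"twist":0}]'
python3 -m pendant '[{"claw":30,"linear":[0,0,0],"twist":0},{"claw":30,"linear":[0,0,0],"twist":0},{"claw":30,"linear":[-4,0,0],"twist":0},{"claw":30,"linear":[0,3,-5],"twist":0},{"claw":30,"linear":[0,3,-5],"twist":0},{"claw":30,"linear":[0,0,0],"twist":0},{"claw":30,"linear":[3,0,0],"twist":0},{"claw":30,"linear":[0,0,0],"twist":0},{"claw":40,"linear":[0,0,0],"twist":0},{"claw":52,"linear":[0,0,0],"twist":0}]'
python3 -m pendant '[{"claw":52,"linear":[0,0,0],"twist":0},{"claw":52,"linear":[0,0,0],"twist":0},{"claw":52,"linear":[0,0,0],"twist":0},{"claw":52,"linear":[-20,0,0],"twist":0},{"claw":52,"linear":[-35,0,0],"twist":0},{"claw":52,"linear":[-35,0,0],"twist":0},{"claw":52,"linear":[-35,0,0],"twist":0},{"claw":52,"linear":[-30,0,0],"twist":0},{"claw":52,"linear":[0,0,0],"twist":0},{"claw":52,"linear":[0,0,0],"twist":0}]'
python3 - <<'E'
from meas import *
p,im,d=snap('wrist','w14.png'); W=cloud(p,d)
b=sel(W,.41,.50,.06,.19,.046,.062); print('block',circ(b))
b=sel(W,.48,.56,.24,.36,.085,.11); print('grip',circ(b) if len(b)>5 else len(b))
go(.5197,.2934,.045,-92.5)
E
```

```text
clock: 28.18
tool_pos: [0.4548, 0.1322, 0.0129]
orientation: [-135.4, 89.9, 41.9]
force: [0.4, 0.9, -2.5]
opening: 0.039
clock: 29.02
tool_pos: [0.4641, 0.1254, 0.013]
orientation: [50.7, 90.0, -132.0]
force: [0.3, -0.0, 0.9]
opening: 0.043
clock: 29.85
tool_pos: [0.4652, 0.1263, 0.1702]
orientation: [-139.9, 89.7, 37.5]
force: [-0.7, -0.4, -1.5]
opening: 0.0518
block (array([0.4636, 0.1241]), 0.02, array([0.4647, 0.1242, 0.0542]), 923)
grip (array([0.5198, 0.2934]), 0.012, array([0.5202, 0.2912, 0.0928]), 540)
pos [0.4642 0.1257 0.1687] jaw -92.69 x [ 0.001  0.001 -1.   ] op 0.0517 t 29.9 F [ 0.2 -0.3 -0.3]
 shift now [ 123.7 -170.2  -47.6]
 turn 0.19 twist rad (x down => neg) -0.0033 other 3.138 shift after [ 123.7 -170.   -48.1] q6 48.7
```

```bash
python3 -m pendant '[{"claw":60,"linear":[0,-30,-8],"twist":0},{"claw":60,"linear":[0,-35,-10],"twist":0},{"claw":60,"linear":[0,-35,-10],"twist":0},{"claw":60,"linear":[0,-35,-10],"twist":0},{"claw":60,"linear":[0,-35,-10],"twist":0},{"claw":60,"linear":[25,0,0],"twist":0},{"claw":60,"linear":[20,0,0],"twist":0},{"claw":60,"linear":[0,0,0],"twist":0},{"claw":60,"linear":[0,0,0],"twist":0},{"claw":60,"linear":[0,0,0],"twist":0}]'
python3 - <<'E'
from meas import *
p,im,d=snap('wrist','w15.png'); W=cloud(p,d)
b=sel(W,.48,.56,.24,.36,.085,.11); print('grip',circ(b) if len(b)>5 else len(b))
go(.5198,.2934,.033,-92.5)
E
```

```text
clock: 30.73
tool_pos: [0.5203, 0.2928, 0.1234]
orientation: [98.3, 90.0, -84.4]
force: [0.3, -0.5, 1.1]
opening: 0.0602
grip (array([0.5201, 0.2938]), 0.0121, array([0.5214, 0.2937, 0.093 ]), 603)
pos [0.5206 0.293  0.1241] jaw -92.69 x [ 0.001  0.    -1.   ] op 0.0599 t 30.78 F [ 0.2 -0.   0.3]
 shift now [91.1 -0.3  0.8]
 turn 0.19 twist rad (x down => neg) -0.0033 other 3.138 shift after [91.1 -0.3  0.8] q6 39.2
```

```bash
python3 -m pendant '[{"claw":60,"linear":[30,0,1],"twist":0},{"claw":60,"linear":[30,0,0],"twist":0},{"claw":60,"linear":[20,0,0],"twist":0},{"claw":60,"linear":[11,0,0],"twist":0},{"claw":18,"linear":[0,0,0],"twist":0},{"claw":18,"linear":[0,0,0],"twist":0},{"claw":18,"linear":[0,0,0],"twist":0},{"claw":18,"linear":[0,0,0],"twist":0},{"claw":18,"linear":[0,0,0],"twist":0},{"claw":18,"linear":[0,0,0],"twist":0}]'
python3 -m pendant '[{"claw":18,"linear":[0,0,0],"twist":0},{"claw":18,"linear":[0,0,0],"twist":0},{"claw":18,"linear":[0,0,0],"twist":0},{"claw":18,"linear":[0,0,0],"twist":0},{"claw":18,"linear":[0,0,0],"twist":0},{"claw":18,"linear":[0,0,0],"twist":0},{"claw":18,"linear":[0,0,0],"twist":0},{"claw":18,"linear":[0,0,0],"twist":0},{"claw":18,"linear":[0,0,0],"twist":0},{"claw":18,"linear":[0,0,0],"twist":0}]'
python3 - <<'E'
from h import *
pos,R,o=T(); go(.52,.2934,.033)
C=np.array([.5654,.2617]); a0=np.arctan2(*(pos[:2]-C)[::-1])%(2*np.pi); r=np.hypot(*(pos[:2]-C)); print(r,np.degrees(a0))
y=np.array([np.cos(np.radians(-92.6)),np.sin(np.radians(-92.6))]); z=np.array([y[1],-y[0]])
A=np.linspace(a0,np.radians(267.5),21); P=r*np.stack([np.cos(A),np.sin(A)],1)*1e3; P=P-P[0]
Q=np.round(np.stack([P@y,P@z],1)); print(np.diff(Q,axis=0).astype(int).tolist())
E
```

```text
clock: 31.62
tool_pos: [0.5196, 0.2937, 0.0332]
orientation: [-129.7, 89.9, 47.6]
force: [-0.7, 4.4, 2.3]
opening: 0.0257
clock: 32.45
tool_pos: [0.5197, 0.2939, 0.0331]
orientation: [-135.5, 89.9, 41.8]
force: [-1.9, 2.3, 6.6]
opening: 0.0233
pos [0.5197 0.2939 0.0331] jaw -92.65 x [ 0.002  0.001 -1.   ] op 0.0233 t 32.45 F [-1.9  2.3  6.6]
 shift now [ 0.1  0.5 -0.3]
0.0559297846512261 144.802207592573
[[5, 3], [6, 2], [5, 2], [6, 1], [6, 1], [6, 0], [6, -1], [6, -1], [6, -2], [5, -3], [5, -3], [5, -4], [4, -4], [4, -5], [3, -5], [3, -5], [2, -6], [2, -5], [1, -6], [0, -6]]
```

```bash
python3 -m pendant '[{"claw":18,"linear":[0,5,3],"twist":0},{"claw":18,"linear":[0,6,2],"twist":0},{"claw":18,"linear":[0,5,2],"twist":0},{"claw":18,"linear":[0,6,1],"twist":0},{"claw":18,"linear":[0,6,1],"twist":0},{"claw":18,"linear":[0,6,0],"twist":0},{"claw":18,"linear":[0,6,-1],"twist":0},{"claw":18,"linear":[0,6,-1],"twist":0},{"claw":18,"linear":[0,6,-2],"twist":0},{"claw":18,"linear":[0,5,-3],"twist":0}]'
python3 -m pendant '[{"claw":18,"linear":[0,5,-3],"twist":0},{"claw":18,"linear":[0,5,-4],"twist":0},{"claw":18,"linear":[0,4,-4],"twist":0},{"claw":18,"linear":[0,4,-5],"twist":0},{"claw":18,"linear":[0,3,-5],"twist":0},{"claw":18,"linear":[0,3,-5],"twist":0},{"claw":18,"linear":[0,2,-6],"twist":0},{"claw":18,"linear":[0,2,-5],"twist":0},{"claw":18,"linear":[0,1,-6],"twist":0},{"claw":18,"linear":[0,0,-6],"twist":0}]'
python3 -m pendant '[{"claw":18,"linear":[0,0,0],"twist":0},{"claw":18,"linear":[0,0,0],"twist":0},{"claw":36,"linear":[0,0,0],"twist":0},{"claw":36,"linear":[0,0,0],"twist":0},{"claw":36,"linear":[0,0,0],"twist":0},{"claw":36,"linear":[0,0,0],"twist":0},{"claw":36,"linear":[-20,0,0],"twist":0},{"claw":36,"linear":[-30,0,0],"twist":0},{"claw":36,"linear":[-40,0,0],"twist":0},{"claw":36,"linear":[-40,0,0],"twist":0}]'
python3 - <<'E'
from meas import *
go(.56,.2,.1)
p,im,d=snap('wrist','w16.png'); W=cloud(p,d)
b=sel(W,.48,.64,.16,.33,.085,.11); print('grip',circ(b) if len(b)>5 else len(b))
b=sel(W,.40,.72,.02,.18,.035,.041); print('rim',rect(b))
E
```

```text
clock: 33.28
tool_pos: [0.5161, 0.2399, 0.0331]
orientation: [-120.5, 89.6, 56.9]
force: [-1.4, 15.5, 3.7]
opening: 0.0232
clock: 34.12
tool_pos: [0.5631, 0.2084, 0.0331]
orientation: [-117.6, 89.6, 59.7]
force: [-6.0, 16.9, 6.1]
opening: 0.0232
clock: 34.95
tool_pos: [0.5606, 0.2034, 0.1621]
orientation: [40.4, 89.7, -142.3]
force: [1.0, 0.7, 0.3]
opening: 0.0358
pos [0.5606 0.2034 0.1621] jaw -92.71 x [-0.004 -0.003 -1.   ] op 0.0358 t 34.95 F [1.  0.7 0.3]
 shift now [62.1  3.4  0.4]
grip (array([0.5641, 0.2077]), 0.0118, array([0.5653, 0.2076, 0.093 ]), 448)
rim (array([0.5913, 0.1054]), array([0.1482, 0.1937]), 87.4, 2930, np.float64(0.0374))
```

View pics/w16.png

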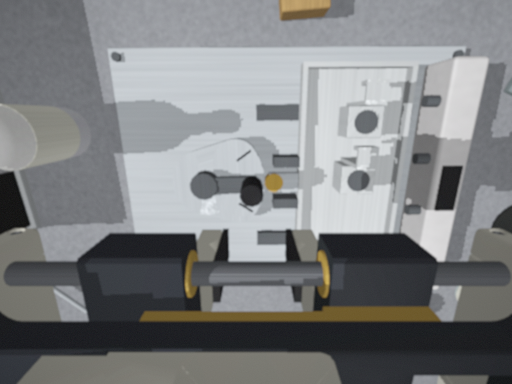

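Handle at (252,190) points at the roller, between the scribed lines at (243,155) and (246,208). That's about 1° from the dwell's middle, with the tray next to the probe head. Before pressing I'll check the load and then the button from closer.

```bash
python3 -m pendant '[{"claw":36,"linear":[0,25,10],"twist":0},{"claw":36,"linear":[0,35,14],"twist":0},{"claw":36,"linear":[0,35,14],"twist":0},{"claw":36,"linear":[0,35,14],"twist":0},{"claw":0,"linear":[0,35,14],"twist":0},{"claw":0,"linear":[0,35,14],"twist":0},{"claw":0,"linear":[0,35,14],"twist":0},{"claw":0,"linear":[0,35,14],"twist":0},{"claw":0,"linear":[0,35,14],"twist":0},{"claw":0,"linear":[0,35,14],"twist":0}]' >/dev/null
python3 -m pendant '[{"claw":0,"linear":[0,35,14],"twist":0},{"claw":0,"linear":[0,35,14],"twist":0},{"claw":0,"linear":[0,35,14],"twist":0},{"claw":0,"linear":[0,35,14],"twist":0},{"claw":0,"linear":[0,8,3],"twist":0},{"claw":0,"linear":[0,0,0],"twist":0},{"claw":0,"linear":[0,0,0],"twist":0},{"claw":0,"linear":[0,0,0],"twist":0},{"claw":0,"linear":[0,0,0],"twist":0},{"claw":0,"linear":[0,0,0],"twist":0}]'
python3 - <<'E'
from meas import *
go(.345,-.275,.1,-92.5)
p,im,d=snap('wrist','w17.png'); W=cloud(p,d)
b=sel(W,.30,.40,-.33,-.22,.045,.075); print('btn',circ(b))
for z in (.045,.05,.053,.056,.059): 
    q=b[(b[:,2]>z)&(b[:,2]<z+.003)]; print(z,circ(q) if len(q)>5 else '')
b=sel(W,.29,.42,-.34,-.2,.031,.040); print('cons',rect(b))
for r in boxes_of('wrist','start_top')[:2]:
    u,v=map(int,r['xy']); print(np.round(r['xy']),round(r['confidence'],2),np.round(W[v,u],3))
for c in ('scene','top'):
    p,im,d=snap(c,c+'4.png'); W=cloud(p,d)
    b=sel(W,.42,.51,.03,.15,.046,.06); print(c,'block',rect(b))
    for lo,hi in ((.535,.60),(.60,.66)):
        b=sel(W,lo,hi,.03,.17,.057,.066); print('hold',rect(b))
    b=sel(W,.45,.62,.15,.33,.085,.11); print('grip',circ(b))
E
```

```text
clock: 36.67
tool_pos: [0.3448, -0.2726, 0.162]
orientation: [-40.6, 90.0, 136.8]
force: [-1.1, -0.1, -0.2]
opening: 0.0004
pos [ 0.3448 -0.2726  0.162 ] jaw -92.58 x [-0.  0. -1.] op 0.0004 t 36.67 F [-1.1 -0.1 -0.2]
 shift now [62.   2.4 -0.3]
 turn 0.08 twist rad (x down => neg) -0.0015 other 3.14 shift after [62.   2.4 -0.3] q6 99.9
btn (array([ 0.3416, -0.273 ]), 0.0217, array([ 0.3436, -0.2731,  0.0473]), 1019)
0.045 (array([ 0.3416, -0.273 ]), 0.0217, array([ 0.3451, -0.2728,  0.0462]), 546)
0.05 (array([ 0.3452, -0.2735]), 0.0131, array([ 0.3535, -0.2701,  0.0517]), 16)
0.053 (array([ 0.3414, -0.2731]), 0.0139, array([ 0.3426, -0.2734,  0.0554]), 203)
0.056 (array([ 0.3415, -0.2731]), 0.0132, array([ 0.3413, -0.2729,  0.0566]), 242)
0.059 
cons (array([ 0.3474, -0.2716]), array([0.0795, 0.0794]), 13.8, 3160, np.float64(0.0343))
[257. 193.] 0.62 [ 0.342 -0.273  0.058]
scene block (array([0.4718, 0.0754]), array([0.0407, 0.0818]), 19.5, 112, np.float64(0.0531))
hold (array([0.5696, 0.0927]), array([0.0299, 0.034 ]), 89.6, 69, np.float64(0.0608))
hold (array([0.6249, 0.0887]), array([0.0435, 0.0317]), 0.0, 89, np.float64(0.0604))
grip (array([0.568 , 0.2077]), 0.0128, array([0.5697, 0.2062, 0.0915]), 49)
top block (array([0.4569, 0.0931]), array([0.0362, 0.0364]), 1.3, 112, np.float64(0.0543))
hold (array([0.5618, 0.0913]), array([0.03  , 0.0334]), 2.1, 94, np.float64(0.0617))
hold (array([0.6227, 0.0871]), array([0.0337, 0.0336]), 1.1, 94, np.float64(0.0616))
grip (array([0.5593, 0.2072]), 0.0118, array([0.56  , 0.2077, 0.0933]), 42)
```

View pics/w17.png

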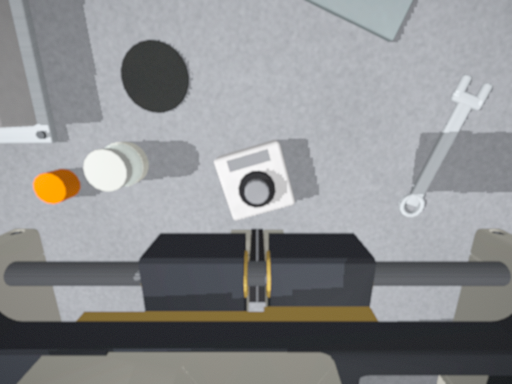

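Load check: the block and both holders moved with the tray and are upright at the right heights. The grey button is at (257,188), top centre (0.3415, −0.2731, 0.057). Pressing.

```bash
python3 -m pendant '[{"claw":0,"linear":[30,0,3],"twist":0},{"claw":0,"linear":[40,0,0],"twist":0},{"claw":0,"linear":[30,0,0],"twist":0},{"claw":0,"linear":[15,0,0],"twist":0},{"claw":0,"linear":[8,0,0],"twist":0},{"claw":0,"linear":[0,0,0],"twist":0},{"claw":0,"linear":[4,0,0],"twist":0},{"claw":0,"linear":[3,0,0],"twist":0},{"claw":0,"linear":[2,0,0],"twist":0},{"claw":0,"linear":[0,0,0],"twist":0}]'
python3 -m pendant '[{"claw":0,"linear":[0.5,0,0],"twist":0},{"claw":0,"linear":[0.5,0,0],"twist":0},{"claw":0,"linear":[0.5,0,0],"twist":0},{"claw":0,"linear":[0.5,0,0],"twist":0},{"claw":0,"linear":[0.5,0,0],"twist":0},{"claw":0,"linear":[0,0,0],"twist":0},{"claw":0,"linear":[0,0,0],"twist":0},{"claw":0,"linear":[0,0,0],"twist":0},{"claw":0,"linear":[0,0,0],"twist":0},{"claw":0,"linear":[0,0,0],"twist":0}]'
```

```text
clock: 37.7
tool_pos: [0.3422, -0.2735, 0.0306]
orientation: [167.3, 89.9, -15.4]
force: [0.9, 1.3, 1.1]
opening: 0.0003
clock: 38.53
tool_pos: [0.3415, -0.2734, 0.0276]
orientation: [150.7, 90.0, -32.0]
force: [1.8, -0.6, 2.6]
opening: 0.0005
```

```bash
python3 -m pendant '[{"claw":0,"linear":[0.5,0,0],"twist":0},{"claw":0,"linear":[0.5,0,0],"twist":0},{"claw":0,"linear":[0.5,0,0],"twist":0},{"claw":0,"linear":[0.5,0,0],"twist":0},{"claw":0,"linear":[0,0,0],"twist":0},{"claw":0,"linear":[0,0,0],"twist":0},{"claw":0,"linear":[0,0,0],"twist":0},{"claw":0,"linear":[0,0,0],"twist":0},{"claw":0,"linear":[0,0,0],"twist":0},{"claw":0,"linear":[0,0,0],"twist":0}]'
python3 -m pendant '[{"claw":0,"linear":[0.5,0,0],"twist":0},{"claw":0,"linear":[0.5,0,0],"twist":0},{"claw":0,"linear":[0.5,0,0],"twist":0},{"claw":0,"linear":[0.5,0,0],"twist":0},{"claw":0,"linear":[0,0,0],"twist":0},{"claw":0,"linear":[0,0,0],"twist":0},{"claw":0,"linear":[0,0,0],"twist":0},{"claw":0,"linear":[0,0,0],"twist":0},{"claw":0,"linear":[0,0,0],"twist":0},{"claw":0,"linear":[0,0,0],"twist":0}]'
```

```text
clock: 39.37
tool_pos: [0.3415, -0.2733, 0.0256]
orientation: [158.5, 90.0, -24.1]
force: [2.6, -1.9, 4.0]
opening: 0.0002
clock: 40.2
tool_pos: [0.3416, -0.2734, 0.0245]
orientation: [140.0, 90.0, -42.7]
force: [-0.7, 2.3, 18.5]
opening: 0.0004
```

It bottomed out at 18 N with no more travel. Release and return to the crank.

```bash
python3 -m pendant '[{"claw":0,"linear":[-10,0,0],"twist":0},{"claw":0,"linear":[-30,0,0],"twist":0},{"claw":0,"linear":[-40,0,0],"twist":0},{"claw":0,"linear":[-40,0,0],"twist":0},{"claw":0,"linear":[-20,0,0],"twist":0},{"claw":40,"linear":[0,0,0],"twist":0},{"claw":40,"linear":[0,0,0],"twist":0},{"claw":40,"linear":[0,0,0],"twist":0},{"claw":40,"linear":[0,0,0],"twist":0},{"claw":40,"linear":[0,0,0],"twist":0}]'
python3 - <<'E'
from meas import *
p,im,d=snap('wrist','w18.png'); W=cloud(p,d)
b=sel(W,.30,.40,-.33,-.22,.053,.075); print('btn',circ(b))
go(.5641,.2077,.162,-92.5)
E
```

```text
clock: 41.03
tool_pos: [0.3403, -0.2729, 0.1622]
orientation: [-15.8, 89.8, 161.5]
force: [0.3, -0.2, 0.1]
opening: 0.0282
btn (array([ 0.3416, -0.2727]), 0.014, array([ 0.3422, -0.2729,  0.0561]), 456)
pos [ 0.3405 -0.273   0.1624] jaw -92.69 x [-0.003  0.001 -1.   ] op 0.0323 t 41.08 F [ 0.5 -0.2  0.2]
 shift now [ 4.000e-01 -4.906e+02 -2.008e+02]
 turn 0.19 twist rad (x down => neg) -0.0033 other 3.138 shift after [ 4.000e-01 -4.900e+02 -2.024e+02] q6 100.0
```

```bash
python3 -m pendant '[{"claw":44,"linear":[0,-25,-10],"twist":0},{"claw":44,"linear":[0,-35,-14],"twist":0},{"claw":44,"linear":[0,-35,-14],"twist":0},{"claw":44,"linear":[0,-35,-14],"twist":0},{"claw":44,"linear":[0,-35,-14],"twist":0},{"claw":44,"linear":[0,-35,-14],"twist":0},{"claw":44,"linear":[0,-35,-14],"twist":0},{"claw":44,"linear":[0,-35,-14],"twist":0},{"claw":44,"linear":[0,-35,-14],"twist":0},{"claw":44,"linear":[0,-35,-14],"twist":0}]' >/dev/null
python3 -m pendant '[{"claw":44,"linear":[0,-35,-15],"twist":0},{"claw":44,"linear":[0,-35,-15],"twist":0},{"claw":44,"linear":[0,-35,-15],"twist":0},{"claw":44,"linear":[0,-35,-15],"twist":0},{"claw":44,"linear":[0,-10,-6],"twist":0},{"claw":44,"linear":[0,0,0],"twist":0},{"claw":44,"linear":[0,0,0],"twist":0},{"claw":44,"linear":[0,0,0],"twist":0},{"claw":44,"linear":[0,0,0],"twist":0},{"claw":44,"linear":[0,0,0],"twist":0}]'
python3 - <<'E'
from meas import *
p,im,d=snap('wrist','w19.png'); W=cloud(p,d)
b=sel(W,.48,.64,.16,.33,.085,.11); c=circ(b); print('grip',c)
go(c[0][0],c[0][1],.033,-92.5)
pos=np.array(c[0]);C=np.array([.5654,.2617]); a0=np.arctan2(*(pos[:2]-C)[::-1])%(2*np.pi); r=np.hypot(*(pos[:2]-C)); print(r,np.degrees(a0))
y=np.array([np.cos(np.radians(-92.6)),np.sin(np.radians(-92.6))]); z=np.array([y[1],-y[0]])
A=np.linspace(a0,np.radians(145),21); P=.0555*np.stack([np.cos(A),np.sin(A)],1)*1e3; P=P-P[0]
Q=np.round(np.stack([P@y,P@z],1)); print(np.diff(Q,axis=0).astype(int).tolist())
E
```

```text
clock: 42.75
tool_pos: [0.5658, 0.2058, 0.1639]
orientation: [-138.4, 90.0, 38.9]
force: [-0.1, -0.7, 0.2]
opening: 0.044
grip (array([0.5642, 0.2079]), 0.0121, array([0.5653, 0.2077, 0.093 ]), 443)
pos [0.5659 0.2059 0.1639] jaw -92.73 x [ 0.  0. -1.] op 0.0438 t 42.8 F [-0.5 -0.1  0.1]
 shift now [130.9  -1.9   1.7]
 turn 0.23 twist rad (x down => neg) -0.004 other 3.138 shift after [130.9  -2.    1.7] q6 48.7
0.05381338123552541 268.72223909237147
[[0, 6], [-1, 6], [-1, 6], [-3, 5], [-2, 6], [-3, 5], [-4, 4], [-4, 5], [-5, 3], [-5, 4], [-6, 2], [-5, 2], [-6, 2], [-6, 1], [-6, 0], [-6, -1], [-6, -1], [-5, -2], [-6, -2], [-5, -3]]
```

```bash
python3 -m pendant '[{"claw":44,"linear":[30,-2,2],"twist":0},{"claw":44,"linear":[40,0,0],"twist":0},{"claw":44,"linear":[35,0,0],"twist":0},{"claw":44,"linear":[18,0,0],"twist":0},{"claw":44,"linear":[8,0,0],"twist":0},{"claw":18,"linear":[0,0,0],"twist":0},{"claw":18,"linear":[0,0,0],"twist":0},{"claw":18,"linear":[0,0,0],"twist":0},{"claw":18,"linear":[0,0,0],"twist":0},{"claw":18,"linear":[0,0,0],"twist":0}]'
python3 -m pendant '[{"claw":18,"linear":[0,0,6],"twist":0},{"claw":18,"linear":[0,-1,6],"twist":0},{"claw":18,"linear":[0,-1,6],"twist":0},{"claw":18,"linear":[0,-3,5],"twist":0},{"claw":18,"linear":[0,-2,6],"twist":0},{"claw":18,"linear":[0,-3,5],"twist":0},{"claw":18,"linear":[0,-4,4],"twist":0},{"claw":18,"linear":[0,-4,5],"twist":0},{"claw":18,"linear":[0,-5,3],"twist":0},{"claw":18,"linear":[0,-5,4],"twist":0}]'
python3 -m pendant '[{"claw":18,"linear":[0,-6,2],"twist":0},{"claw":18,"linear":[0,-5,2],"twist":0},{"claw":18,"linear":[0,-6,2],"twist":0},{"claw":18,"linear":[0,-6,1],"twist":0},{"claw":18,"linear":[0,-6,0],"twist":0},{"claw":18,"linear":[0,-6,-1],"twist":0},{"claw":18,"linear":[0,-6,-1],"twist":0},{"claw":18,"linear":[0,-5,-2],"twist":0},{"claw":18,"linear":[0,-6,-2],"twist":0},{"claw":18,"linear":[0,-5,-3],"twist":0}]'
python3 -m pendant '[{"claw":18,"linear":[0,0,0],"twist":0},{"claw":18,"linear":[0,0,0],"twist":0},{"claw":44,"linear":[0,0,0],"twist":0},{"claw":44,"linear":[0,0,0],"twist":0},{"claw":44,"linear":[0,0,0],"twist":0},{"claw":44,"linear":[0,0,0],"twist":0},{"claw":44,"linear":[-20,0,0],"twist":0},{"claw":44,"linear":[-35,0,0],"twist":0},{"claw":44,"linear":[-40,0,0],"twist":0},{"claw":44,"linear":[-35,0,0],"twist":0}]'
python3 - <<'E'
from meas import *
p,im,d=snap('wrist','w20.png'); W=cloud(p,d)
b=sel(W,.48,.64,.16,.34,.085,.11); print('grip',circ(b))
for c in ('scene','top'):
    p,im,d=snap(c,c+'5.png'); W=cloud(p,d)
    b=sel(W,.42,.51,.03,.18,.046,.06); print(c,'block',rect(b))
    for lo,hi in ((.535,.60),(.60,.66)):
        b=sel(W,lo,hi,.03,.17,.057,.066); print('hold',rect(b))
go(.464,.124,.16,-92.5)
E
```

```text
clock: 43.63
tool_pos: [0.5652, 0.2088, 0.0345]
orientation: [-159.7, 89.9, 17.6]
force: [0.4, -3.6, 6.2]
opening: 0.0234
clock: 44.47
tool_pos: [0.5166, 0.24, 0.0345]
orientation: [-145.5, 89.8, 31.8]
force: [2.6, -0.9, 4.6]
opening: 0.0236
clock: 45.3
tool_pos: [0.5217, 0.2962, 0.0344]
orientation: [-171.7, 89.9, 5.7]
force: [3.1, -7.0, 10.2]
opening: 0.0234
clock: 46.13
tool_pos: [0.5198, 0.2958, 0.1642]
orientation: [52.0, 90.0, -130.6]
force: [1.4, 1.8, 0.5]
opening: 0.0437
grip (array([0.5214, 0.2964]), 0.0121, array([0.5228, 0.296 , 0.093 ]), 441)
scene block (array([0.4644, 0.0872]), array([0.1113, 0.0407]), 85.3, 121, np.float64(0.0527))
hold (array([0.5706, 0.1207]), array([0.0324, 0.0358]), 89.7, 75, np.float64(0.0606))
hold (array([0.6265, 0.1161]), array([0.0342, 0.0487]), 89.4, 88, np.float64(0.0607))
top block (array([0.4593, 0.1226]), array([0.0361, 0.0364]), 1.2, 113, np.float64(0.0543))
hold (array([0.5653, 0.1214]), array([0.0358, 0.0352]), 85.2, 92, np.float64(0.061))
hold (array([0.6252, 0.1167]), array([0.0335, 0.0336]), 3.2, 94, np.float64(0.0616))
pos [0.5214 0.2975 0.166 ] jaw -92.66 x [ 0.004  0.004 -1.   ] op 0.0441 t 46.28 F [-0.6 -0.4 -1.3]
 shift now [  6.  176.   49.3]
 turn 0.16 twist rad (x down => neg) -0.0027 other 3.139 shift after [  6.  175.8  49.8] q6 39.0
```

The tray is fully back and everything stands. Now to the block.

```bash
python3 -m pendant '[{"claw":52,"linear":[0,25,7],"twist":0},{"claw":52,"linear":[0,35,10],"twist":0},{"claw":52,"linear":[0,35,10],"twist":0},{"claw":52,"linear":[0,35,10],"twist":0},{"claw":52,"linear":[0,30,8],"twist":0},{"claw":52,"linear":[0,15,4],"twist":0},{"claw":52,"linear":[0,0,0],"twist":0},{"claw":52,"linear":[0,0,0],"twist":0},{"claw":52,"linear":[0,0,0],"twist":0},{"claw":52,"linear":[0,0,0],"twist":0}]'
python3 - <<'E'
from meas import *
p,im,d=snap('wrist','w21.png'); W=cloud(p,d)
b=sel(W,.41,.50,.06,.19,.046,.062); c=circ(b); print('block',c)
go(c[0][0],c[0][1],.011,-92.5)
b=sel(W,.40,.72,.06,.20,.035,.041); print('rim',rect(b))
E
```

```text
clock: 47.12
tool_pos: [0.4633, 0.1242, 0.1622]
orientation: [34.3, 90.0, -148.3]
force: [1.0, 0.9, -0.4]
opening: 0.0515
block (array([0.4636, 0.1242]), 0.0201, array([0.4647, 0.1242, 0.0541]), 974)
pos [0.4633 0.1242 0.1622] jaw -92.64 x [-0.001 -0.    -1.   ] op 0.0519 t 47.17 F [-0.2 -0.8  0.2]
 shift now [151.2   0.   -0.3]
 turn 0.14 twist rad (x down => neg) -0.0024 other 3.139 shift after [151.2   0.   -0.3] q6 48.8
rim (array([0.5396, 0.1239]), array([0.1203, 0.2219]), 87.6, 3107, np.float64(0.0374))
```

```bash
python3 -m pendant '[{"claw":52,"linear":[35,0,0],"twist":0},{"claw":52,"linear":[40,0,0],"twist":0},{"claw":52,"linear":[35,0,0],"twist":0},{"claw":52,"linear":[25,0,0],"twist":0},{"claw":52,"linear":[15,0,0],"twist":0},{"claw":30,"linear":[0,0,0],"twist":0},{"claw":30,"linear":[0,0,0],"twist":0},{"claw":30,"linear":[0,0,0],"twist":0},{"claw":30,"linear":[0,0,0],"twist":0},{"claw":30,"linear":[0,0,0],"twist":0}]'
python3 -m pendant '[{"claw":30,"linear":[0,0,0],"twist":0},{"claw":30,"linear":[0,0,0],"twist":0},{"claw":30,"linear":[-8,0,0],"twist":0},{"claw":30,"linear":[-25,0,0],"twist":0},{"claw":30,"linear":[-35,0,0],"twist":0},{"claw":30,"linear":[-35,0,0],"twist":0},{"claw":30,"linear":[-7,0,0],"twist":0},{"claw":30,"linear":[0,0,0],"twist":0},{"claw":30,"linear":[0,0,0],"twist":0},{"claw":30,"linear":[0,0,0],"twist":0}]'
python3 -c "
from h import *
go(.4722,-.1589,.12,-92.5)"
```

```text
clock: 48.0
tool_pos: [0.4636, 0.124, 0.0135]
orientation: [-137.4, 89.9, 40.0]
force: [-0.3, -0.2, -3.0]
opening: 0.0389
clock: 48.83
tool_pos: [0.462, 0.1229, 0.1214]
orientation: [26.5, 89.9, -156.2]
force: [-0.2, -0.4, -3.1]
opening: 0.0391
pos [0.462  0.1229 0.1214] jaw -92.71 x [-0.002 -0.001 -1.   ] op 0.0391 t 48.83 F [-0.2 -0.4 -3.1]
 shift now [  1.4 281.  -23.5]
 turn 0.21 twist rad (x down => neg) -0.0036 other 3.138 shift after [  1.4 281.1 -22.5] q6 48.8
```

```bash
python3 -m pendant '[{"claw":30,"linear":[0,20,-2],"twist":0},{"claw":30,"linear":[0,35,-3],"twist":0},{"claw":30,"linear":[0,35,-3],"twist":0},{"claw":30,"linear":[0,35,-3],"twist":0},{"claw":30,"linear":[0,35,-3],"twist":0},{"claw":30,"linear":[0,35,-3],"twist":0},{"claw":30,"linear":[0,35,-3],"twist":0},{"claw":30,"linear":[0,33,-2],"twist":0},{"claw":30,"linear":[0,18,-1],"twist":0},{"claw":30,"linear":[0,0,0],"twist":0}]' >/dev/null
python3 -m pendant '[{"claw":30,"linear":[20,0,0],"twist":0},{"claw":30,"linear":[20,0,0],"twist":0},{"claw":30,"linear":[20,0,0],"twist":0},{"claw":30,"linear":[0,0,0],"twist":0},{"claw":30,"linear":[0,0,0],"twist":0},{"claw":30,"linear":[0,0,0],"twist":0},{"claw":30,"linear":[0,0,0],"twist":0},{"claw":30,"linear":[0,0,0],"twist":0},{"claw":30,"linear":[0,0,0],"twist":0},{"claw":30,"linear":[0,0,0],"twist":0}]' 
python3 - <<'E'
from meas import *
p,im,d=snap('wrist','w22.png'); W=cloud(p,d)
b=sel(W,.41,.55,-.22,-.08,.0025,.007); print('pad',circ(b))
go(.4722,-.1589,-.008,-92.5)
E
```

```text
clock: 50.5
tool_pos: [0.4733, -0.1582, 0.0632]
orientation: [-174.3, 89.9, 3.1]
force: [-0.2, 1.0, -2.5]
opening: 0.0392
pad (array([ 0.4724, -0.1591]), 0.0396, array([ 0.4823, -0.1596,  0.0034]), 3297)
pos [ 0.4732 -0.1583  0.0631] jaw -92.68 x [ 0.001  0.    -1.   ] op 0.0392 t 50.55 F [-0.2  0.6 -2.3]
 shift now [71.1  0.7  0.9]
 turn 0.18 twist rad (x down => neg) -0.0031 other 3.138 shift after [71.1  0.7  0.9] q6 83.2
```

```bash
python3 -m pendant '[{"claw":30,"linear":[25,1,1],"twist":0},{"claw":30,"linear":[25,0,0],"twist":0},{"claw":30,"linear":[12,0,0],"twist":0},{"claw":30,"linear":[4,0,0],"twist":0},{"claw":30,"linear":[2,0,0],"twist":0},{"claw":30,"linear":[2,0,0],"twist":0},{"claw":30,"linear":[1,0,0],"twist":0},{"claw":30,"linear":[0,0,0],"twist":0},{"claw":30,"linear":[0,0,0],"twist":0},{"claw":30,"linear":[0,0,0],"twist":0}]'
python3 -m pendant '[{"claw":42,"linear":[0,0,0],"twist":0},{"claw":60,"linear":[0,0,0],"twist":0},{"claw":60,"linear":[0,0,0],"twist":0},{"claw":60,"linear":[0,0,0],"twist":0},{"claw":60,"linear":[0,0,0],"twist":0},{"claw":60,"linear":[-15,0,0],"twist":0},{"claw":60,"linear":[-35,0,0],"twist":0},{"claw":60,"linear":[-40,0,0],"twist":0},{"claw":60,"linear":[-40,0,0],"twist":0},{"claw":60,"linear":[-40,0,0],"twist":0}]'
python3 -m pendant '[{"claw":60,"linear":[0,0,0],"twist":0},{"claw":60,"linear":[0,0,0],"twist":0},{"claw":60,"linear":[0,0,0],"twist":0},{"claw":60,"linear":[0,0,0],"twist":0},{"claw":60,"linear":[0,0,0],"twist":0},{"claw":60,"linear":[0,0,0],"twist":0},{"claw":60,"linear":[0,0,0],"twist":0},{"claw":60,"linear":[0,0,0],"twist":0},{"claw":60,"linear":[0,0,0],"twist":0},{"claw":60,"linear":[0,0,0],"twist":0}]'
python3 - <<'E'
from meas import *
p,im,d=snap('wrist','w23.png'); W=cloud(p,d)
b=sel(W,.41,.55,-.22,-.08,.0025,.007); print('pad',circ(b))
b=sel(W,.42,.53,-.22,-.1,.028,.045); print('block',circ(b))
p,im,d=snap('scene','scene6.png'); cv2.imwrite('pics/scene6b.png',cv2.resize(cv2.imread('pics/scene6.png'),(800,600)))
W=cloud(p,d)
for lo,hi in ((.535,.60),(.60,.66)): print('hold',rect(sel(W,lo,hi,.03,.17,.057,.066)))
print('tray rim',rect(sel(W,.40,.72,.03,.20,.034,.042)),'grip',circ(sel(W,.45,.62,.15,.33,.085,.11)))
E
```

```text
clock: 51.38
tool_pos: [0.4723, -0.1592, -0.0078]
orientation: [-175.3, 89.9, 2.0]
force: [-0.3, -0.5, -3.8]
opening: 0.0391
clock: 52.22
tool_pos: [0.4713, -0.1593, 0.1635]
orientation: [22.7, 90.0, -159.9]
force: [2.1, -0.2, -0.8]
opening: 0.0596
clock: 53.05
tool_pos: [0.4718, -0.1593, 0.1614]
orientation: [10.9, 90.0, -171.8]
force: [-0.8, 0.4, 0.1]
opening: 0.06
pad (array([ 0.4722, -0.1589]), 0.0398, array([ 0.4789, -0.1573,  0.0034]), 1615)
block (array([ 0.4724, -0.1602]), 0.02, array([ 0.4734, -0.1602,  0.0333]), 847)
hold (array([0.5711, 0.1205]), array([0.0328, 0.0338]), 89.0, 77, np.float64(0.061))
hold (array([0.6282, 0.116 ]), array([0.0343, 0.0467]), 89.0, 87, np.float64(0.0606))
tray rim (array([0.562 , 0.1321]), array([0.1339, 0.2615]), 87.5, 451, np.float64(0.0376)) grip (array([0.5248, 0.2964]), 0.0128, array([0.526 , 0.2959, 0.0918]), 52)
```

View pics/scene6b.png

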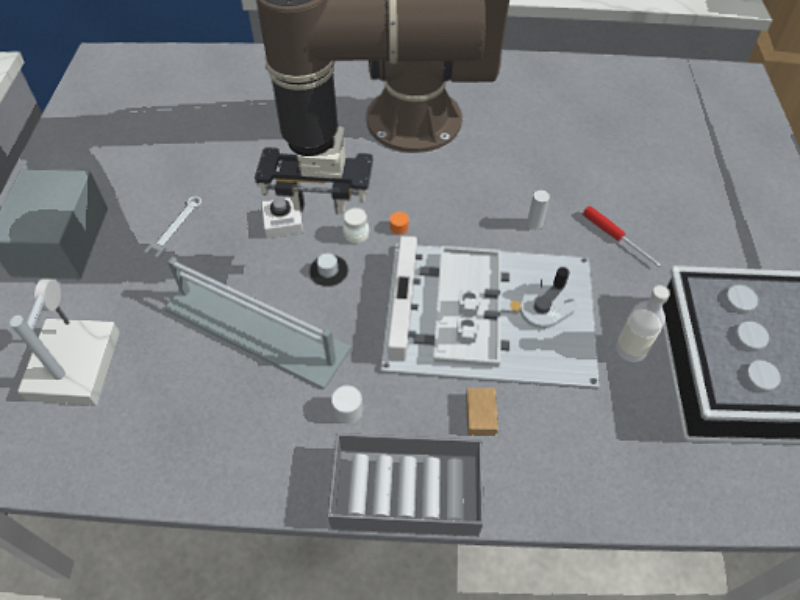

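The final view shows the block on the pad's middle at (328,265) and both holders standing in the drawn-back tray at (470,302) and (467,330). The rack is empty, the bystanders are in place, and the robot touches nothing. Handing in.

```bash
python3 -c "
from plant import *
print(close_job())"
```

```text
the job is handed in; nothing more can be done
None
```

The job is handed in after about 53 s of robot time, and every step was done in the order asked. Only two holders were on the rack. I stood them in the tray at +10 and +70 mm and the block at −95 mm, and cranked to about 1° from the middle of the dwell. I pressed the button until it bottomed at 18 N and let it up, then cranked the tray fully back and returned the block to its pad.

**Last checks:**
- **Block:** upright, about 1.3 mm from the pad's centre, with its top at the right height.
- **Holders:** both upright at the right height, in the tray where I placed them.
- **Tray and crank:** the tray is fully back and the crank is at about −2.1 rad, past the ramp.
- **Button and bench:** the button was up again after the press, the bystanders look unmoved, and the gripper is clear.

**What failed or disagreed:**
- **Tool length:** the reported TCP lay about 25 mm below the real fingertips. My first grasp closed above the block without touching it; I corrected for this from then on.
- **Top camera:** it read about 5 mm low in x against the wrist camera, and the scene camera about 5 mm high, so I trusted the wrist camera.
- **Knocked block:** the block was found about 12 mm off its place in the tray. I set it back on its slot before cranking.

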